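# Set up a filmed observation chamber on the lab bench

## Robot

A 6-joint arm with a two-finger parallel gripper is mounted at the origin on the work surface. World frame = base frame: x ahead of the robot, y to its left, z up, the work surface at z = 0. Lengths are in m, angles in rad, forces in N, time in s.
With the tool pointing down it reaches from about 0.3 to 0.875 m from the base axis. Payload 6.4 kg.
Tool frame: the origin (TCP) lies at the very end of the fingers, on their centre line; the grasp point (between the pads) lies 19 mm behind it; z points along the fingers, y is the line along which they close (so a half turn about z gives the same grasp; the last joint's range is limited). The gripper opens to 85 mm and grips with 20 to 120 N. Pads are 22 mm wide; open, the fingers measure 114 mm over their backs; the gripper's body (76 mm by 85 mm) begins 54 mm behind the grasp point. The pads swing forward as they close: fully open they stand 13 mm farther back than shut.
Start: joints at [-1.362, 0.181, 1.607, -0, 1.354, -0.206], TCP at [0.232, -0.526, 0.231] pointing down, gripper open.
Joint ranges: [-2.99, 2.99], [-0.89, 2.07], [0.3, 2.58], [-1.14, 4.28], [0, 2.63], [-3.12, 3.12]. Speed limits (rad/s): [2.57, 2.57, 3.01, 3.14, 3.14, 3.14].

## Interface

Orientations are given as a unit quaternion [w, x, y, z].
In Python, from bench import ctrl gives the robot as it stands.
- The arm moves only by the tool jog_arm, never from a script. Its argument "series" is a list that holds one entry, the list of rows, each a list of 7 numbers: the shift along the tool's x, y, z in mm, then the turn, a rotation vector about the tool's x, y, z in rad, then the finger opening in mm, from 0 to 85.4. In form: [[[tx, ty, tz, rx, ry, rz, gripper], ...]]. A call has exactly 10 rows; each row shifts and turns the commanded pose from where the row before left it, along the tool's axes as they then stand; what a row does not reach is not made up. A row lasts 1/10 s, in which the tool goes at most 50 mm and 8.59 degrees, less where a joint would pass 70% of its speed; a pose out of reach is approached as far as the arm can. A call with a gripper value outside its range is refused whole. The fingers move at their own pace and stop on an object; the grip force is fixed at half the most. Time passes only in rows, so rows that do not move let the fingers close, or fill a call up. It gives the time, the measured TCP pose, the force, the opening and the grip force at its end, in the units of the state.
- ctrl.get_obs(): the state, without advancing time (a new reading comes with each control period).
- ctrl.camera(name): name is "side" or "top" or "wrist"; returns a dict with "frame" (480x640x3 uint8, blue, green, red), "z_map" (480x640 float32, m along the optical axis (not along the pixel's ray), 0 where there is no reading), "fx", "fy", "cx", "cy" (pixels), "xyz" and "rotation" of the camera in the world. Camera axes: x right, y down, z forward; pixel columns grow to the right and rows downward; lengths in m; the calibration is good to about 2 mm. A picture is of the moment at which its call begins.
- ctrl.hand_in(): hands the job in; it is judged then, once.
The state is a dict: "time_s": time; "q": joint angles; "dq": joint speeds; "joint_efforts": joint torques, N m; "eef_pos": TCP position; "eef_rot": TCP orientation; "wrist_force": force on the tool from outside, world axes, zero at the start; "torque": the same for the moment, N m; "opening": opening from 0.0 (shut) to 1.0 (fully open); "grasp_force": force on a finger pad.
Only numpy, scipy, OpenCV 4.12 (cv2) and the standard library are available. Lean on these libraries where they do the work, as an engineer would, in place of code of your own. Each camera call takes 0.05 s, during which the arm holds its last target. There are 200 camera calls.

## Task

Set up the observation chamber: put the white disc in the middle of the black mat, stand the clear blue-rimmed tube upright and centred on the disc, and close the tube with the green lid, knob up. Stand the camera midway between the black mat and the blue post with its lens looking straight at the chamber, and the light midway between the mat and the orange post with its white face straight at the chamber. Never tip any of these things, leave the amber tube and the brass weight where they are, and let go of everything.

Things in the scene. Friction and masses are not known exactly. Their poses are not given: they have to be found in the camera images.
- mat: round black rubber mat fixed to the bench, 84 mm diameter, 3 mm thick; origin at the centre of its underside. Its place differs at every start.
- blue_post: short blue slotted profile post fixed to the bench, 30 x 30 mm, 74 mm tall, on a 46 x 46 x 6 mm aluminium foot, blue on top; origin at the centre of its underside. It stands 165 to 190 mm from the mat's centre on one side, left or right.
- orange_post: the same post in orange, fixed on the other side of the mat, also 165 to 190 mm from the mat's centre; origin at the centre of its underside.
- platform: loose plain white plastic disc, 56 mm diameter, 18 mm thick, no knob, about 60 g; origin at the centre of its underside, z up.
- clear_tube: loose clear tube with a bright blue rim at the top, standing upright, open at both ends, 50 mm outer diameter, 4 mm wall, 80 mm tall, about 80 g; origin at the centre of its lower end, z up along its axis.
- lid: loose round green lid, 56 mm diameter, 8 mm thick and flat underneath, with a black knob on top of it (18 mm diameter, 24 mm tall, so the whole is 32 mm tall), about 40 g; origin at the centre of its underside, z up.
- camera: loose black camera block with a short silver lens at the front and red and yellow sockets at the back (two dots on top near the back, a silver stripe on top nearer the front); body 44 mm long (x from -25 to +19 mm), 40 mm wide (y), 46 mm tall; the lens sticks out forward to x = +28 mm. About 120 g. Origin on its underside; +x is the way the lens looks, z up.
- light: loose LED light block, yellow housing with dark cooling fins at the back and a white lamp face in front (seen from above as a white strip along the front edge, with a small red dot on the yellow part); 30 mm thick (x from -15 to +15 mm), 50 mm wide (y), 56 mm tall, about 130 g. Origin at the centre of its underside; +x is the way the white face looks, z up.
- amber_tube: amber glass tube of the same size as the clear one (50 mm outer diameter, 80 mm tall), not part of the job; origin at the centre of its lower end.
- weight: brass weight, 32 mm diameter, 46 mm tall with a small knob, not part of the job; origin at the centre of its underside.

How it is judged:
By the outcome, as a careful person would: the job done as asked, in the order asked, and still so for the second after the job is handed in, with the robot touching nothing.
It also fails if it takes over 133 s, if anything falls off the work surface, if the arm or the gripper's body presses on something with over 40 N, if the wrist force passes 120 N, or if a joint passes its speed limit or range.

## Working session

There is one attempt and no reset: what is moved stays moved. The work goes in short steps, Python scripts to look and compute and a tool call to move; the robot and the scene stay as the last step left them, time stands still between calls to the robot, and variables do not carry over. Pictures are saved under pics/ and viewed, at most 14 in all, crops included, and the job is handed in when it is done.

Besides the shell and the picture viewer there is one more tool, called after ">>>" by a JSON object that holds its "op" and its "data", one argument or row to a line. jog_arm: Moves the arm, as the interface text tells. Its arguments: {"type":"object","properties":{"series":{"type":"array"}},"required":["series"]}

```bash
mkdir -p pics; ls; python3 - <<'E'
from bench import ctrl
import cv2,numpy as np
o=ctrl.get_obs();print(o)
for n in("top","side"):
    c=ctrl.camera(n);cv2.imwrite(f"pics/{n}0.png",c["frame"]);print(n,c["fx"],c["cx"],c["cy"],c["xyz"],np.round(c["rotation"],3).tolist())
E
```

```text
pics
{'time_s': 0.0, 'q': array([-1.36229541e+00,  1.81517717e-01,  1.60797542e+00, -3.70364219e-06,
        1.35379509e+00, -2.06297691e-01]), 'dq': array([ 4.67887737e-04, -2.58170096e-04, -6.15776909e-04, -8.73253677e-05,
        8.69458190e-04,  4.00734788e-04]), 'joint_efforts': array([ 1.90041210e-04, -4.44865859e+01, -3.51341200e+01, -1.38490145e-04,
        9.03606619e-03, -1.63244266e-05]), 'eef_pos': array([ 0.23163167, -0.52569868,  0.23041301]), 'eef_rot': array([-8.47784564e-04,  9.78569314e-01,  2.05915953e-01, -2.74198310e-06]), 'wrist_force': array([-0.05012349, -0.36256834,  0.03468194]), 'torque': array([-0.00220519,  0.01521872, -0.04644452]), 'grasp_force': 0.0, 'opening': 0.9998286172930558}
top 621.5184745022453 319.94593436574235 231.7564336234236 [ 0.4840874  -0.00696348  1.44539522] [0.018, -0.7, 0.713, -0.017]
side 442.1484998032019 317.00803137613065 242.86983063048186 [ 0.47725833 -0.56387368  0.60454315] [-0.387, 0.921, -0.043, 0.022]
```

View pics/top0.png

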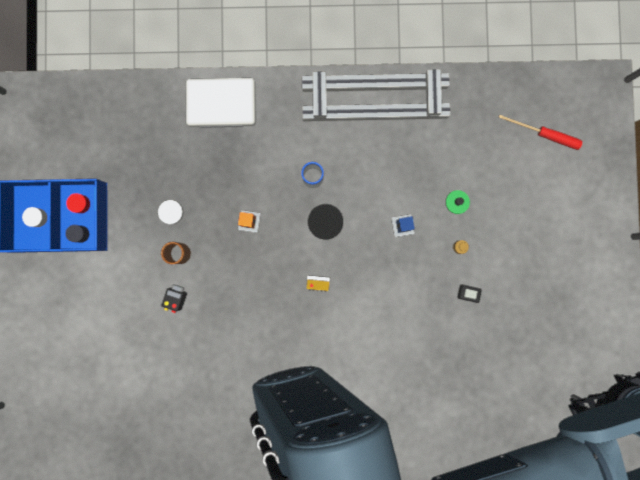

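View pics/side0.png

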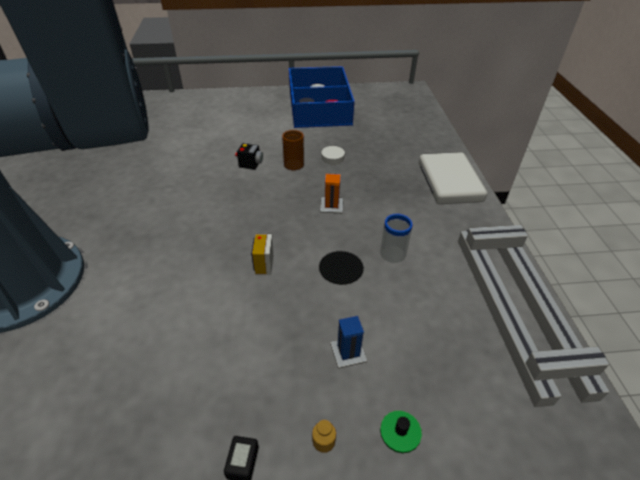

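The top view shows the mat (325,222), blue post (405,225), orange post (248,221), disc (170,212), clear tube (312,174), lid (458,202), camera (174,298) and light (318,284). The side view confirms the camera lens and the light's face both point roughly +x. Next I'll triangulate from the two views.

```bash
cat > h.py <<'E'
import cv2,numpy as np
from scipy.spatial.transform import Rotation as R
from bench import ctrl
def rot(c): 
    q=np.asarray(c["rotation"],float)
    return q if q.shape==(3,3) else R.from_quat(q[[1,2,3,0]]).as_matrix()
def ray(c,uv):
    d=rot(c)@np.array([(uv[0]-c["cx"])/c["fx"],(uv[1]-c["cy"])/c["fy"],1]);return np.asarray(c["xyz"],float),d/np.linalg.norm(d)
def plane(c,uv,z):
    o,d=ray(c,uv);return o+d*(z-o[2])/d[2]
def proj(c,p):
    v=rot(c).T@(np.asarray(p)-c["xyz"]);return np.array([c["cx"]+c["fx"]*v[0]/v[2],c["cy"]+c["fy"]*v[1]/v[2]])
def tri(ca,ua,cb,ub):
    (o,d),(p,e)=ray(ca,ua),ray(cb,ub);s=np.linalg.lstsq(np.c_[d,-e],p-o,rcond=None)[0]
    a,b=o+d*s[0],p+e*s[1];return (a+b)/2,np.linalg.norm(a-b)
def blobs(c,lo,hi,amin=15,roi=None):
    """HSV mask blobs -> contours (full-image coordinates), biggest first; roi = u0,v0,u1,v1"""
    m=cv2.inRange(cv2.cvtColor(c["frame"],cv2.COLOR_BGR2HSV),np.array(lo),np.array(hi))
    if roi: k=np.zeros_like(m);k[roi[1]:roi[3],roi[0]:roi[2]]=1;m=m*k
    cs=[x for x in cv2.findContours(m,cv2.RETR_EXTERNAL,cv2.CHAIN_APPROX_NONE)[0] if cv2.contourArea(x)>=amin]
    return sorted(cs,key=cv2.contourArea,reverse=True)
def cen(k):
    m=cv2.moments(k);return np.array([m["m10"],m["m01"]])/m["m00"]
E
python3 - <<'E'
from h import *
t=ctrl.camera("top");s=ctrl.camera("side")
f=lambda k:(np.round(cen(k),1).tolist(),cv2.contourArea(k),[round(x,1) for x in cv2.minAreaRect(k)[1]]+[round(cv2.minAreaRect(k)[2])])
S={"mat":([0,0,0],[180,255,45],(290,190,360,255),(310,245,370,290)),
"blue":([100,120,90],[125,255,255],(385,205,425,245),(325,310,375,365)),
"orange":([5,150,150],[15,255,255],(230,200,270,240),(315,170,350,200)),
"disc":([0,0,190],[180,40,255],(150,195,190,230),(315,140,350,165)),
"rim":([100,120,80],[125,255,255],(290,155,335,195),(375,205,420,245)),
"lid":([45,120,80],[75,255,255],(430,180,490,225),(370,400,430,460)),
"knob":([0,0,0],[180,255,60],(447,190,472,214),(390,412,415,440)),
"light":([15,120,100],[35,255,255],(295,265,340,300),(245,225,280,280)),
"lampW":([0,0,190],[180,50,255],(295,265,340,300),(245,225,280,280)),
"cam":([0,0,0],[180,120,70],(155,280,195,318),(230,140,270,172)),
"camR":([0,120,90],[8,255,255],(155,280,195,318),(230,140,270,172)),
"camY":([20,120,90],[35,255,255],(155,280,195,318),(230,140,270,172)),
"lens":([0,0,100],[180,60,255],(155,280,195,318),(230,140,270,172)),
"amber":([3,120,40],[20,255,200],(155,235,195,270),(275,125,310,172)),
"weight":([12,100,60],[28,255,255],(445,232,477,260),(305,415,345,455))}
for n,(lo,hi,a,b) in S.items():
    for c,r,l in((t,a,"T"),(s,b,"S")):
        for k in blobs(c,lo,hi,3,r)[:3]:
            p=plane(c,cen(k),0);print(n,l,*f(k),"z0:",np.round(p*1000)[:2])
big=[cv2.resize(t["frame"][275:325,145:205],None,fx=6.6,fy=6.6,interpolation=2),cv2.resize(t["frame"][262:312,290:350],None,fx=6.6,fy=6.6,interpolation=2)]
cv2.imwrite("pics/crop1.png",np.hstack(big))
E
```

```text
mat S [340.8, 267.4] 1072.5 [32.0, 43.0, 90] z0: [579. -19.]
blue T [406.1, 223.8] 140.5 [12.2, 13.3, 81] z0: [ 571. -207.]
blue S [350.6, 325.5] 298.5 [17.2, 21.1, 76] z0: [ 577. -148.]
orange S [332.7, 177.8] 98.0 [8.0, 13.0, 90] z0: [597. 259.]
disc T [169.5, 211.5] 414.5 [22.6, 23.3, 45] z0: [610. 344.]
rim T [312.0, 172.7] 353.5 [21.0, 20.0, 90] z0: [695.  10.]
rim S [398.2, 222.9] 384.0 [18.0, 26.0, 90] z0: [712.  93.]
lid T [457.2, 201.7] 387.5 [22.0, 22.0, 90] z0: [ 621. -328.]
lid S [400.6, 431.0] 1261.0 [43.1, 37.5, 45] z0: [ 619. -325.]
knob S [402.0, 425.9] 185.0 [12.6, 18.3, 18] z0: [ 623. -319.]
light T [317.5, 284.9] 168.0 [21.5, 9.0, 5] z0: [433.   2.]
light S [259.1, 244.0] 218.0 [11.9, 21.4, 8] z0: [428.  56.]
lampW T [317.9, 277.9] 50.5 [22.2, 3.4, 4] z0: [449.   1.]
cam T [177.2, 300.4] 113.5 [16.8, 23.1, 74] z0: [403. 327.]
cam S [248.4, 158.6] 355.0 [25.0, 25.0, 90] z0: [403. 354.]
camR T [173.8, 305.5] 11.0 [3.0, 4.0, 90] z0: [392. 335.]
camR T [173.5, 311.0] 4.0 [2.1, 2.1, 45] z0: [379. 336.]
camR S [241.5, 148.9] 5.0 [2.0, 3.0, 90] z0: [386. 399.]
camY T [166.0, 303.0] 14.0 [4.0, 4.0, 90] z0: [398. 353.]
camY T [165.4, 308.3] 4.0 [3.0, 2.0, 0] z0: [386. 355.]
camY S [244.5, 144.9] 5.0 [2.0, 3.0, 90] z0: [393. 417.]
lens T [174.5, 298.5] 1443.0 [37.0, 39.0, 90] z0: [408. 334.]
lens S [249.5, 155.5] 1209.0 [31.0, 39.0, 90] z0: [406. 367.]
amber T [172.8, 252.7] 382.0 [21.0, 23.0, 90] z0: [514. 337.]
amber S [292.9, 149.3] 666.5 [39.0, 19.0, 90] z0: [513. 386.]
weight T [460.7, 246.7] 135.0 [13.0, 13.0, 90] z0: [ 516. -333.]
weight S [323.6, 435.6] 575.0 [31.0, 23.0, 90] z0: [ 514. -322.]
```

View pics/crop1.png

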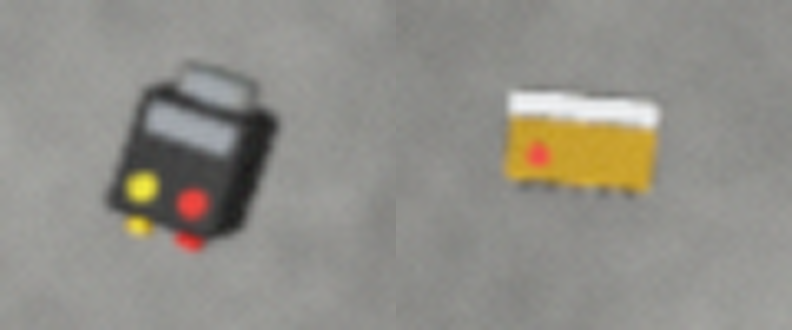

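The crop shows the camera lens pointing up and slightly right (about +x, turned toward -y) and the light's white face up (+x, slight turn). Next: rough triangulated positions.

```bash
python3 - <<'E'
from h import *
t=ctrl.camera("top");s=ctrl.camera("side")
mm=lambda p:np.round(np.asarray(p)*1000,1).tolist()
k=blobs(t,[0,0,0],[180,255,75],200,(290,190,360,255))[0];km=blobs(s,[0,0,0],[180,255,75],200,(310,245,370,295))[0]
em=[cv2.fitEllipse(x)[0] for x in(k,km)];print("mat",em,mm(plane(t,em[0],.003)),mm(plane(s,em[1],.003)),mm(tri(t,em[0],s,em[1])[0]))
for n,lo,hi,a,b in(("rim",[100,120,80],[125,255,255],(290,155,335,195),(375,205,420,245)),("disc",[0,0,190],[180,40,255],(150,195,190,230),(315,140,350,165)),("lid",[45,120,80],[75,255,255],(430,180,490,225),(370,400,430,460))):
    e=[cv2.fitEllipse(blobs(c,lo,hi,10,r)[0])[0] for c,r in((t,a),(s,b))];p,g=tri(t,e[0],s,e[1]);print(n,mm(p),"gap",mm(g))
for n,uv,hh in(("bluetop",(406.1,223.8),.074),("lightY",(317.5,284.9),.056),("lightW",(317.9,277.9),.056),("camR",(173.8,305.5),.046),("camY",(166,303),.046)):print(n,mm(plane(t,uv,hh)))
px=t["frame"][214:226,240:256];print(cv2.cvtColor(px,cv2.COLOR_BGR2HSV)[5,::3].tolist())
k=blobs(t,[0,150,100],[25,255,255],10,(230,200,270,240))[0];print("orange",cv2.minAreaRect(k),mm(plane(t,cen(k),.074)))
k=blobs(s,[0,150,100],[25,255,255],10,(315,165,350,210))[0];print(cv2.boundingRect(k))
w=ctrl.camera("wrist");print(w["fx"],w["cx"],w["cy"],mm(w["xyz"]),np.round(rot(w),3).tolist())
E
```

```text
mat [(325.1156921386719, 221.30079650878906), (340.8941650390625, 267.4034729003906)] [580.5, -18.6, 3.0] [578.2, -21.5, 3.0] [579.7, -18.5, -0.4]
rim [683.2, 9.3, 77.1] gap 1.6Traceback (most recent call last):
  File "<stdin>", line 7, in <module>
IndexError: list index out of range
```

```bash
python3 - <<'E'
from h import *
t=ctrl.camera("top");s=ctrl.camera("side")
mm=lambda p:np.round(np.asarray(p)*1000,1).tolist()
for n,lo,hi,a,b in(("disc",[0,0,165],[180,50,255],(150,195,190,230),(315,140,350,165)),("lid",[45,120,80],[75,255,255],(430,180,490,225),(370,400,430,460))):
    ks=[blobs(c,lo,hi,10,r) for c,r in((t,a),(s,b))]
    print(n,[cv2.boundingRect(k[0]) if k else None for k in ks])
    if all(ks):
        e=[cv2.fitEllipse(k[0])[0] for k in ks];p,g=tri(t,e[0],s,e[1]);print(n,mm(p),"gap",mm(g))
for n,uv,hh in(("disc",(169.5,211.5),.018),("lid",(457.2,201.7),.008),("bluetop",(406.1,223.8),.074),("lightY",(317.5,284.9),.056),("lightW",(317.9,277.9),.056),("camR",(173.8,305.5),.046),("camY",(166,303),.046)):print(n,mm(plane(t,uv,hh)))
k=blobs(t,[0,130,100],[25,255,255],10,(230,200,270,240))
if k: print("orange",cv2.minAreaRect(k[0]),mm(plane(t,cen(k[0]),.074)))
print(cv2.cvtColor(t["frame"],cv2.COLOR_BGR2HSV)[219,240:256:3].tolist(),cv2.cvtColor(s["frame"],cv2.COLOR_BGR2HSV)[153,324:344:4].tolist())
w=ctrl.camera("wrist");print(w["fx"],w["cx"],w["cy"],mm(w["xyz"]),np.round(rot(w),3).tolist())
E
```

```text
disc [(158, 200, 24, 25), (322, 147, 22, 11)]
disc [607.5, 340.1, 16.6] gap 2.1
lid [(446, 191, 23, 23), (380, 411, 42, 41)]
lid [619.5, -326.7, 3.2] gap 1.9
disc [608.7, 339.6, 18.0]
lid [620.2, -325.8, 8.0]
bluetop [567.0, -196.8, 74.0]
lightY [435.3, 1.5, 56.0]
lightW [450.8, 0.3, 56.0]
camR [394.7, 324.5, 46.0]
camY [400.6, 341.9, 46.0]
orange ((245.69998168945312, 219.59999084472656), (14.283557891845703, 13.435029029846191), 8.130102157592773) [582.7, 157.5, 74.0]
[[16, 183, 234], [16, 186, 235], [16, 182, 236], [16, 186, 235], [16, 173, 180], [10, 53, 120]] [[34, 10, 181], [34, 11, 181], [34, 11, 181], [36, 14, 182], [34, 11, 180]]
404.8677088074019 321.687760903261 238.42353123969085 [299.0, -498.1, 373.5] [[0.403, -0.876, -0.265], [-0.915, -0.387, -0.115], [-0.002, 0.289, -0.957]]
```

>>> {"op": "jog_arm", "data": {
  "series": [
    [[0, 0, -30, 0, 0, 0.138, 85], [0, 0, -40, 0, 0, 0.138, 85], [0, 0, -40, 0, 0, 0.139, 85], [23, -30, 0, 0, 0, 0, 85], [24, -33, 0, 0, 0, 0, 85], [24, -33, 0, 0, 0, 0, 85], [24, -33, 0, 0, 0, 0, 85], [24, -33, 0, 0, 0, 0, 85], [24, -33, 0, 0, 0, 0, 85], [24, -33, 0, 0, 0, 0, 85]]
  ]
}}

```text
time_s: 1.45
eef_pos: [0.3995, -0.2968, 0.3415]
eef_rot: [0.0, 1.0, -0.0, 0.0]
wrist_force: [0.4, -0.4, -0.5]
opening: 0.992
grasp_force: 0.0
```

>>> {"op": "jog_arm", "data": {
  "series": [
    [[24, -33, 0, 0, 0, 0, 85], [24, -33, 0, 0, 0, 0, 85], [24, -33, 0, 0, 0, 0, 85], [24, -33, 0, 0, 0, 0, 85], [24, -33, 0, 0, 0, 0, 85], [24, -33, 0, 0, 0, 0, 85], [24, -33, 0, 0, 0, 0, 85], [24, -33, 0, 0, 0, 0, 85], [9, -15, 0, 0, 0, 0, 85], [0, 0, 0, 0, 0, 0, 85]]
  ]
}}

```text
time_s: 2.45
eef_pos: [0.6004, -0.0173, 0.3408]
eef_rot: [-0.0, 1.0, 0.002, -0.0]
wrist_force: [0.5, -0.5, -0.2]
opening: 0.991
grasp_force: 0.0
```

```bash
python3 - <<'E'
from h import *
o=ctrl.get_obs();print(o["eef_pos"],o["eef_rot"],o["wrist_force"],o["q"])
w=ctrl.camera("wrist");cv2.imwrite("pics/w1.png",w["frame"]);print(w["xyz"])
E
```

```text
[ 0.60040328 -0.0173458   0.34083852] [-1.94036364e-04  9.99998776e-01  1.52232903e-03 -3.05331963e-04] [ 0.45827392 -0.53324948 -0.15084796] [-2.26411315e-01  1.71267845e-01  1.39943222e+00  2.40046707e-04
  1.57157515e+00  1.34134046e+00]
[ 0.67398566 -0.01875748  0.48311028]
```

View pics/w1.png

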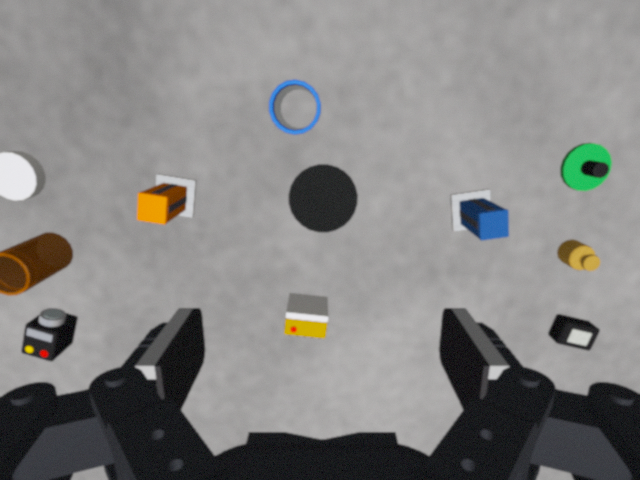

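The view has everything: mat (323,198), rim (295,107), orange top (155,206), blue top (493,224), light (307,317), lid (586,166), and disc (12,176), cut off at the edge. Measuring from here.

```bash
cat > m.py <<'E'
from h import *
mm=lambda p:np.round(np.asarray(p)*1000,1).tolist()
def quad(c,k,z):
    "centre, side lengths, angles (deg) of the min-area rectangle of contour k put on plane z"
    P=np.array([plane(c,q,z)[:2] for q in k[:,0,:]],np.float32)*1000
    r=cv2.minAreaRect(P);return [np.round(x,1).tolist() for x in r]
def ell(c,k,z):
    P=np.array([plane(c,q,z)[:2] for q in cv2.convexHull(k)[:,0,:]],np.float32)*1000
    r=cv2.fitEllipse(P);return [np.round(x,1).tolist() for x in r[:2]]
E
python3 - <<'E'
from m import *
w=ctrl.camera("wrist");t=ctrl.camera("top")
H=cv2.cvtColor(w["frame"],cv2.COLOR_BGR2HSV)
for n,u,v in(("blue",493,224),("blueside",475,222),("or",152,206),("orside",178,200)):print(n,H[v,u])
km=blobs(w,[0,0,0],[180,255,75],200,(280,155,370,240))[0];print("mat",ell(w,km,.003))
kr=blobs(w,[100,120,80],[125,255,255],100,(255,70,340,145))[0];print("rim",ell(w,kr,.080))
kt=blobs(t,[100,120,80],[125,255,255],10,(290,155,335,195))[0];print("rim tri",mm(tri(w,cen(cv2.convexHull(kr)),t,cen(cv2.convexHull(kt)))[0]))
kl=blobs(w,[45,120,80],[75,255,255],100)[0];print("lid",ell(w,kl,.008))
for n,vmin,h0,h1,roi in(("blue",150,100,125,(440,180,520,250)),("orange",190,5,25,(130,170,200,230))):
    k=blobs(w,[h0,130,vmin],[h1,255,255],50,roi)[0];print(n,quad(w,k,.074),cen(k))
k=blobs(w,[15,100,140],[35,255,255],50,(275,300,340,350))[0];print("lightY",quad(w,k,.056))
k=blobs(w,[0,0,200],[180,40,255],20,(275,300,340,350))
print("lightW",[quad(w,x,.056) for x in k[:2]])
E
```

```text
blue [106 189 179]
blueside [117  86  62]
or [ 20 255 237]
orside [ 8 59 52]
mat [[578.4, -19.2], [80.3, 80.8]]
rim [[681.6, 8.0], [48.5, 48.7]]Traceback (most recent call last):
  File "<stdin>", line 7, in <module>
IndexError: list index out of range
```

```bash
python3 - <<'E'
from m import *
w=ctrl.camera("wrist")
kl=blobs(w,[45,120,80],[75,255,255],100)[0];print("lid",ell(w,kl,.008))
for n,vmin,h0,h1,roi in(("blue",150,100,125,(440,180,520,250)),("orange",190,5,25,(130,170,200,230))):
    k=blobs(w,[h0,130,vmin],[h1,255,255],50,roi)[0];print(n,quad(w,k,.074),quad(w,k,.074)[0],cen(k))
k=blobs(w,[15,100,140],[35,255,255],50,(275,300,340,350))[0];print("lightY",quad(w,k,.056))
k=blobs(w,[0,0,200],[180,40,255],20,(275,300,340,350))
print("lightW",[quad(w,x,.056) for x in k[:2]])
E
```

```text
lid [[618.0, -325.3], [54.0, 56.7]]
blue [[565.7, -197.7], [28.9, 28.2], 7.4] [565.7, -197.7] [490.51557518 222.76796664]
orange [[581.7, 157.7], [29.7, 29.7], 81.0] [581.7, 157.7] [148.29327136 207.74236388]
lightY [[433.2, 0.9], [49.4, 20.6], 83.6]
lightW [[[448.2, -0.8], [49.6, 7.5], 83.7]]
```

>>> {"op": "jog_arm", "data": {
  "series": [
    [[0, -30, 5, 0, 0, 0, 85], [0, -40, 15, 0, 0, 0, 85], [0, -40, 18, 0, 0, 0, 85], [0, -40, 18, 0, 0, 0, 85], [0, -40, 18, 0, 0, 0, 85], [0, -40, 18, 0, 0, 0, 85], [0, -40, 18, 0, 0, 0, 85], [0, -40, 18, 0, 0, 0, 85], [0, -30, 10, 0, 0, 0, 85], [0, -17, 3, 0, 0, 0, 85]]
  ]
}}

```text
time_s: 3.65
eef_pos: [0.5991, 0.3382, 0.1987]
eef_rot: [0.0, 1.0, -0.0, -0.001]
wrist_force: [0.2, -0.2, -0.3]
opening: 0.999
grasp_force: 0.0
```

>>> {"op": "jog_arm", "data": {
  "series": [
    [[0, 0, 0, 0, 0, 0, 85], [0, 0, 0, 0, 0, 0, 85], [0, 0, 0, 0, 0, 0, 85], [0, 0, 0, 0, 0, 0, 85], [0, 0, 0, 0, 0, 0, 85], [0, 0, 0, 0, 0, 0, 85], [0, 0, 0, 0, 0, 0, 85], [0, 0, 0, 0, 0, 0, 85], [0, 0, 0, 0, 0, 0, 85], [0, 0, 0, 0, 0, 0, 85]]
  ]
}}

```text
time_s: 4.65
eef_pos: [0.5999, 0.3378, 0.2002]
eef_rot: [0.0, 1.0, -0.0, -0.0]
wrist_force: [0.4, -0.1, 0.1]
opening: 0.997
grasp_force: 0.0
```

```bash
python3 - <<'E'
from m import *
o=ctrl.get_obs();print(o["eef_pos"],o["eef_rot"])
w=ctrl.camera("wrist");cv2.imwrite("pics/w2.png",w["frame"]);s=ctrl.camera("side")
k=blobs(w,[0,0,180],[180,50,255],800);k=[x for x in k if cen(x)[1]<330]
for x in k[:3]:print(ell(w,x,.018),cen(x),cv2.contourArea(x))
E
```

```text
[0.59986566 0.33775849 0.20023506] [ 6.36898144e-06  9.99999998e-01 -4.56629507e-05 -4.96598525e-05]
[[606.2, 338.7], [55.9, 56.4]] [319.04199219 201.12425595] 3584.0
[[592.1, 165.5], [44.8, 65.9]] [521.7211707  218.81563267] 951.0
```

View pics/w2.png

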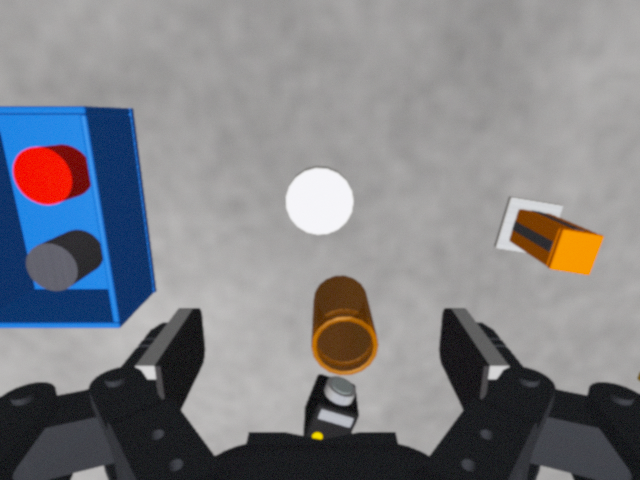

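The wrist view shows the disc at (319,201), with the amber tube at (344,345) behind it. It measures (606,339) with the right diameter. Going down and gripping.

>>> {"op": "jog_arm", "data": {
  "series": [
    [[6, -1, 20, 0, 0, 0, 85], [0, 0, 30, 0, 0, 0, 85], [0, 0, 30, 0, 0, 0, 85], [0, 0, 30, 0, 0, 0, 85], [0, 0, 30, 0, 0, 0, 85], [0, 0, 25, 0, 0, 0, 85], [0, 0, 15, 0, 0, 0, 85], [0, 0, 10, 0, 0, 0, 85], [0, 0, 8, 0, 0, 0, 85], [0, 0, 0, 0, 0, 0, 85]]
  ]
}}

```text
time_s: 5.75
eef_pos: [0.6058, 0.3386, 0.0016]
eef_rot: [0.0, 1.0, -0.0, -0.0]
wrist_force: [0.2, -0.0, -0.1]
opening: 0.997
grasp_force: 0.0
```

>>> {"op": "jog_arm", "data": {
  "series": [
    [[0, 0, 0, 0, 0, 0, 70], [0, 0, 0, 0, 0, 0, 60], [0, 0, 0, 0, 0, 0, 50], [0, 0, 0, 0, 0, 0, 40], [0, 0, 0, 0, 0, 0, 40], [0, 0, 0, 0, 0, 0, 40], [0, 0, 0, 0, 0, 0, 40], [0, 0, 0, 0, 0, 0, 40], [0, 0, 0, 0, 0, 0, 40], [0, 0, 0, 0, 0, 0, 40]]
  ]
}}

```text
time_s: 6.75
eef_pos: [0.6073, 0.3392, 0.0044]
eef_rot: [-0.001, 1.0, -0.0, 0.002]
wrist_force: [-0.1, 0.2, 6.0]
opening: 0.626
grasp_force: 63.5
```

>>> {"op": "jog_arm", "data": {
  "series": [
    [[0, 0, -10, 0, 0, 0, 40], [0, 0, -20, 0, 0, 0, 40], [0, 0, -20, 0, 0, 0, 40], [0, 0, -20, 0, 0, 0, 40], [0, 0, -20, 0, 0, 0, 40], [0, 0, -20, 0, 0, 0, 40], [0, 0, -20, 0, 0, 0, 40], [0, 0, -10, 0, 0, 0, 40], [0, 0, 0, 0, 0, 0, 40], [0, 0, 0, 0, 0, 0, 40]]
  ]
}}

```text
time_s: 7.75
eef_pos: [0.6055, 0.3385, 0.1418]
eef_rot: [0.0, 1.0, -0.0, -0.0]
wrist_force: [0.1, -1.4, -0.2]
opening: 0.627
grasp_force: 63.0
```

```bash
python3 - <<'E'
from m import *
o=ctrl.get_obs();print(o["eef_pos"],o["opening"],o["wrist_force"])
w=ctrl.camera("wrist");s=ctrl.camera("side")
cv2.imwrite("pics/w3.png",np.hstack([cv2.resize(w["frame"],(400,300)),cv2.resize(s["frame"][60:240,220:460],(400,300))]))
E
```

```text
[0.60553002 0.33851445 0.14175206] 0.6271094155369487 [ 0.08377231 -1.37461145 -0.1565921 ]
```

View pics/w3.png

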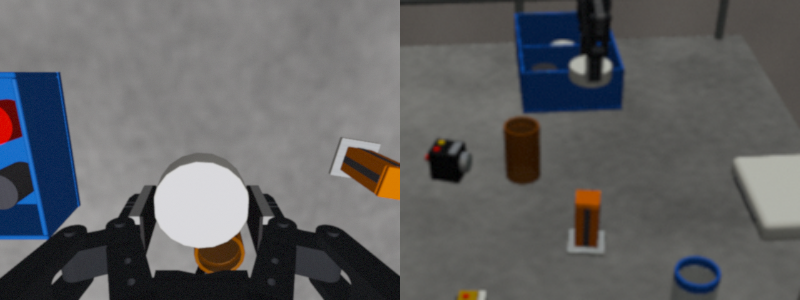

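The disc is held level; the wrist crop shows it centred between the fingers at about (202,203) in the half-size picture. Next: where it sits in the hand.

```bash
python3 - <<'E'
from m import *
w=ctrl.camera("wrist");p=ctrl.get_obs()["eef_pos"]
k=blobs(w,[0,0,200],[180,50,255],2000,(200,200,450,420))[0]
print(cv2.boundingRect(k));print(ell(w,k,p[2]+.0136),mm(p))
E
```

```text
(248, 260, 149, 136)
[[605.0, 336.9], [53.8, 54.4]] [605.0, 338.4, 140.6]
```

>>> {"op": "jog_arm", "data": {
  "series": [
    [[0, 10, -15, 0, 0, 0, 40], [-2, 25, -15, 0, 0, 0, 40], [-4, 40, -15, 0, 0, 0, 40], [-4, 45, -10, 0, 0, 0, 40], [-4, 45, -4, 0, 0, 0, 40], [-4, 45, 0, 0, 0, 0, 40], [-4, 45, 0, 0, 0, 0, 40], [-4, 40, 0, 0, 0, 0, 40], [-4, 35, 0, 0, 0, 0, 40], [-3, 20, 0, 0, 0, 0, 40]]
  ]
}}

```text
time_s: 8.9
eef_pos: [0.5724, -0.0147, 0.2022]
eef_rot: [0.0, 1.0, -0.001, 0.0]
wrist_force: [0.4, -0.5, -1.3]
opening: 0.624
grasp_force: 63.0
```

>>> {"op": "jog_arm", "data": {
  "series": [
    [[0, 7, 0, 0, 0, 0, 40], [0, 0, 0, 0, 0, 0, 40], [0, 0, 0, 0, 0, 0, 40], [0, 0, 0, 0, 0, 0, 40], [0, 0, 0, 0, 0, 0, 40], [0, 0, 0, 0, 0, 0, 40], [0, 0, 0, 0, 0, 0, 40], [0, 0, 0, 0, 0, 0, 40], [0, 0, 0, 0, 0, 0, 40], [0, 0, 0, 0, 0, 0, 40]]
  ]
}}

```text
time_s: 9.9
eef_pos: [0.5729, -0.0183, 0.2013]
eef_rot: [-0.0, 1.0, -0.0, -0.0]
wrist_force: [0.8, 0.4, -0.4]
opening: 0.623
grasp_force: 63.0
```

```bash
python3 - <<'E'
from m import *
w=ctrl.camera("wrist");p=ctrl.get_obs()["eef_pos"];print(mm(p))
k=blobs(w,[0,0,0],[180,255,75],2000,(230,130,420,262));print([cv2.boundingRect(x) for x in k]);print(ell(w,k[0],.003))
k=blobs(w,[0,0,200],[180,50,255],2000,(200,200,450,420))[0];print(ell(w,k,p[2]+.0136))
for n,vmin,h0,h1 in(("blue",150,100,125),("orange",190,5,25)):
    k=blobs(w,[h0,130,vmin],[h1,255,255],50)
    for x in k[:2]:print(n,quad(w,x,.074),cv2.boundingRect(x))
k=blobs(w,[100,120,80],[125,255,255],100)
for x in k[:2]:print("rim",ell(w,x,.080),cv2.boundingRect(x))
E
```

```text
[572.9, -18.4, 201.3]
[(274, 151, 96, 94)]
[[578.4, -19.4], [81.7, 82.1]]
[[572.7, -19.8], [53.9, 54.5]]
blue [[682.1, 8.5], [49.2, 50.0], 89.8] (236, 9, 81, 90)
blue [[565.4, -198.5], [28.1, 27.9], 9.0] (559, 216, 42, 44)
orange [[581.7, 157.7], [29.0, 29.2], 80.4] (41, 191, 44, 47)
rim [[681.4, 7.6], [48.8, 49.5]] (236, 9, 81, 90)
rim [[568.3, -192.3], [35.9, 40.7]] (552, 212, 49, 48)
```

>>> {"op": "jog_arm", "data": {
  "series": [
    [[5.5, 0.5, 15, 0, 0, 0, 40], [0, 0, 25, 0, 0, 0, 40], [0, 0, 30, 0, 0, 0, 40], [0, 0, 30, 0, 0, 0, 40], [0, 0, 30, 0, 0, 0, 40], [0, 0, 25, 0, 0, 0, 40], [0, 0, 18, 0, 0, 0, 40], [0, 0, 10, 0, 0, 0, 40], [0, 0, 7, 0, 0, 0, 40], [0, 0, 3, 0, 0, 0, 40]]
  ]
}}

```text
time_s: 10.95
eef_pos: [0.5783, -0.0188, 0.0077]
eef_rot: [-0.0, 1.0, -0.0, -0.0]
wrist_force: [0.7, 0.6, -0.5]
opening: 0.626
grasp_force: 63.0
```

>>> {"op": "jog_arm", "data": {
  "series": [
    [[0, 0, 0, 0, 0, 0, 40], [0, 0, 0, 0, 0, 0, 40], [0, 0, 0, 0, 0, 0, 40], [0, 0, 0, 0, 0, 0, 40], [0, 0, 0, 0, 0, 0, 40], [0, 0, 0, 0, 0, 0, 40], [0, 0, 0, 0, 0, 0, 40], [0, 0, 0, 0, 0, 0, 40], [0, 0, 0, 0, 0, 0, 40], [0, 0, 0, 0, 0, 0, 40]]
  ]
}}

```text
time_s: 11.95
eef_pos: [0.5783, -0.0188, 0.0083]
eef_rot: [-0.0, 1.0, -0.0, -0.0]
wrist_force: [-0.3, 0.2, -1.4]
opening: 0.626
grasp_force: 63.0
```

>>> {"op": "jog_arm", "data": {
  "series": [
    [[0, 0, 1, 0, 0, 0, 40], [0, 0, 0.5, 0, 0, 0, 40], [0, 0, 0, 0, 0, 0, 50], [0, 0, 0, 0, 0, 0, 56], [0, 0, 0, 0, 0, 0, 58], [0, 0, 0, 0, 0, 0, 62], [0, 0, 0, 0, 0, 0, 70], [0, 0, 0, 0, 0, 0, 85], [0, 0, 0, 0, 0, 0, 85], [0, 0, 0, 0, 0, 0, 85]]
  ]
}}

```text
time_s: 12.95
eef_pos: [0.5784, -0.0188, 0.0068]
eef_rot: [-0.0, 1.0, -0.0, 0.0]
wrist_force: [-0.7, 0.1, 0.1]
opening: 0.997
grasp_force: 0.0
```

>>> {"op": "jog_arm", "data": {
  "series": [
    [[0, 0, -8, 0, 0, 0, 85], [0, 0, -15, 0, 0, 0, 85], [0, 0, -25, 0, 0, 0, 85], [0, 0, -30, 0, 0, 0, 85], [0, 0, -30, 0, 0, 0, 85], [0, 0, -30, 0, 0, 0, 85], [0, 0, -30, 0, 0, 0, 85], [0, 0, -20, 0, 0, 0, 85], [0, 0, -6, 0, 0, 0, 85], [0, 0, 0, 0, 0, 0, 85]]
  ]
}}

```text
time_s: 13.95
eef_pos: [0.579, -0.0189, 0.2025]
eef_rot: [0.0, 1.0, -0.0, 0.001]
wrist_force: [0.6, -0.4, -1.5]
opening: 0.992
grasp_force: 0.0
```

```bash
python3 - <<'E'
from m import *
w=ctrl.camera("wrist");p=ctrl.get_obs()["eef_pos"];print(mm(p))
k=blobs(w,[0,0,190],[180,50,255],1000,(230,100,420,300));print([cv2.boundingRect(x) for x in k]);print("disc",ell(w,k[0],.021))
k=blobs(w,[0,0,0],[180,255,75],1000,(230,130,420,290));print("mat",ell(w,k[0],.003))
k=blobs(w,[100,120,80],[125,255,255],100)
for x in k[:2]:print("rim",ell(w,x,.080),cv2.boundingRect(x))
E
```

```text
[578.2, -18.8, 201.0]
[(288, 178, 67, 66)]
disc [[578.2, -20.0], [54.6, 54.7]]
mat [[578.4, -19.4], [81.4, 81.5]]
rim [[681.5, 7.6], [48.7, 49.4]] (236, 22, 80, 88)
rim [[570.3, -183.7], [36.9, 63.0]] (514, 215, 83, 53)
```

>>> {"op": "jog_arm", "data": {
  "series": [
    [[10, -2, 0, 0, 0, 0, 85], [20, -5, 0, 0, 0, 0, 85], [25, -7, 0, 0, 0, 0, 85], [25, -7, 0, 0, 0, 0, 85], [15, -4, 0, 0, 0, 0, 85], [8, -2, 0, 0, 0, 0, 85], [0, 0, 0, 0, 0, 0, 85], [0, 0, 0, 0, 0, 0, 85], [0, 0, 0, 0, 0, 0, 85], [0, 0, 0, 0, 0, 0, 85]]
  ]
}}

```text
time_s: 15.0
eef_pos: [0.6809, 0.0079, 0.2009]
eef_rot: [0.0, 1.0, -0.0, -0.0]
wrist_force: [-0.5, -0.1, 0.9]
opening: 0.995
grasp_force: 0.0
```

```bash
python3 - <<'E'
from m import *
w=ctrl.camera("wrist");p=ctrl.get_obs()["eef_pos"];print(mm(p))
k=blobs(w,[100,120,80],[125,255,255],100)
for x in k[:2]:print("rim",ell(w,x,.080),cv2.boundingRect(x),cen(cv2.convexHull(x)))
E
```

```text
[681.0, 8.0, 201.1]
rim [[682.8, 7.8], [48.6, 50.2]] (284, 190, 73, 73) [319.92381188 225.99291656]
rim [[575.5, -189.2], [37.6, 46.4]] (558, 337, 50, 52) [582.78599425 365.0200331 ]
```

>>> {"op": "jog_arm", "data": {
  "series": [
    [[1, 0, 15, 0, 0, 0, 85], [0, 0, 25, 0, 0, 0, 85], [0, 0, 30, 0, 0, 0, 85], [0, 0, 30, 0, 0, 0, 85], [0, 0, 25, 0, 0, 0, 85], [0, 0, 16, 0, 0, 0, 85], [0, 0, 8, 0, 0, 0, 85], [0, 0, 2, 0, 0, 0, 85], [0, 0, 0, 0, 0, 0, 85], [0, 0, 0, 0, 0, 0, 70]]
  ]
}}

```text
time_s: 16.05
eef_pos: [0.6835, 0.008, 0.0514]
eef_rot: [0.0, 1.0, -0.0, 0.001]
wrist_force: [-0.3, 0.1, 0.4]
opening: 0.853
grasp_force: 0.0
```

>>> {"op": "jog_arm", "data": {
  "series": [
    [[0, 0, 0, 0, 0, 0, 60], [0, 0, 0, 0, 0, 0, 53], [0, 0, 0, 0, 0, 0, 49], [0, 0, 0, 0, 0, 0, 45], [0, 0, 0, 0, 0, 0, 40], [0, 0, 0, 0, 0, 0, 35], [0, 0, 0, 0, 0, 0, 35], [0, 0, 0, 0, 0, 0, 35], [0, 0, 0, 0, 0, 0, 35], [0, 0, 0, 0, 0, 0, 35]]
  ]
}}

```text
time_s: 17.05
eef_pos: [0.683, 0.0083, 0.051]
eef_rot: [0.0, 1.0, -0.0, 0.001]
wrist_force: [-1.3, 1.4, 5.9]
opening: 0.566
grasp_force: 61.7
```

>>> {"op": "jog_arm", "data": {
  "series": [
    [[0, 0, -10, 0, 0, 0, 35], [0, 0, -15, 0, 0, 0, 35], [0, 0, -20, 0, 0, 0, 35], [0, 0, -20, 0, 0, 0, 35], [0, 0, -20, 0, 0, 0, 35], [0, 0, -10, 0, 0, 0, 35], [0, 0, -5, 0, 0, 0, 35], [0, 0, 0, 0, 0, 0, 35], [0, 0, 0, 0, 0, 0, 35], [0, 0, 0, 0, 0, 0, 35]]
  ]
}}

```text
time_s: 18.05
eef_pos: [0.6816, 0.0082, 0.1484]
eef_rot: [-0.0, 1.0, -0.0, -0.001]
wrist_force: [-0.6, -0.2, -1.7]
opening: 0.564
grasp_force: 62.0
```

```bash
python3 - <<'E'
from m import *
w=ctrl.camera("wrist");p=ctrl.get_obs()["eef_pos"];print(mm(p))
k=blobs(w,[100,120,80],[125,255,255],100)
for x in k[:3]:print("rim",ell(w,x,p[2]+.030),cv2.boundingRect(x))
s=ctrl.camera("side");cv2.imwrite("pics/s4.png",np.hstack([cv2.resize(w["frame"],(400,300)),cv2.resize(s["frame"][100:310,270:550],(400,300))]))
E
```

```text
[681.6, 8.2, 148.5]
rim [[683.5, 6.7], [48.8, 52.6]] (245, 274, 154, 147)
rim [[666.9, -88.1], [13.6, 51.4]] (561, 348, 79, 93)
rim [[675.1, -91.3], [2.6, 44.0]] (588, 346, 52, 46)
```

View pics/s4.png

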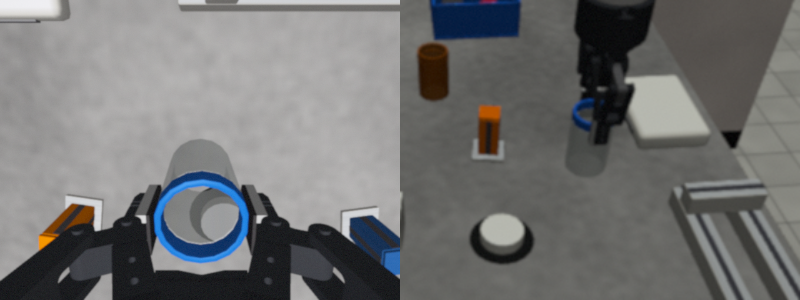

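>>> {"op": "jog_arm", "data": {
  "series": [
    [[-8, 2, 0, 0, 0, 0, 35], [-15, 4, 0, 0, 0, 0, 35], [-20, 5, 0, 0, 0, 0, 35], [-20, 5, 0, 0, 0, 0, 35], [-20, 5, 0, 0, 0, 0, 35], [-12, 4, 0, 0, 0, 0, 35], [-8.5, 2, 0, 0, 0, 0, 35], [0, 0, 0, 0, 0, 0, 35], [0, 0, 0, 0, 0, 0, 35], [0, 0, 0, 0, 0, 0, 35]]
  ]
}}

```text
time_s: 19.15
eef_pos: [0.5795, -0.0188, 0.15]
eef_rot: [0.0, 1.0, -0.0, 0.0]
wrist_force: [-0.2, 0.6, -0.7]
opening: 0.564
grasp_force: 62.0
```

>>> {"op": "jog_arm", "data": {
  "series": [
    [[0, 0, 10, 0, 0, 0, 35], [0, 0, 15, 0, 0, 0, 35], [0, 0, 15, 0, 0, 0, 35], [0, 0, 12, 0, 0, 0, 35], [0, 0, 8, 0, 0, 0, 35], [0, 0, 6, 0, 0, 0, 35], [0, 0, 4, 0, 0, 0, 35], [0, 0, 3, 0, 0, 0, 35], [0, 0, 2, 0, 0, 0, 35], [0, 0, 0, 0, 0, 0, 35]]
  ]
}}

```text
time_s: 20.15
eef_pos: [0.5789, -0.0188, 0.0749]
eef_rot: [0.0, 1.0, -0.0, 0.0]
wrist_force: [-0.6, -0.2, -0.9]
opening: 0.564
grasp_force: 62.0
```

```bash
python3 - <<'E'
from m import *
o=ctrl.get_obs();print(mm(o["eef_pos"]),o["wrist_force"])
s=ctrl.camera("side");cv2.imwrite("pics/s5.png",cv2.resize(s["frame"][150:300,270:470],(800,600),interpolation=2))
E
```

```text
[578.9, -18.8, 74.9] [-0.62499341 -0.17017544 -0.89404156]
```

View pics/s5.png

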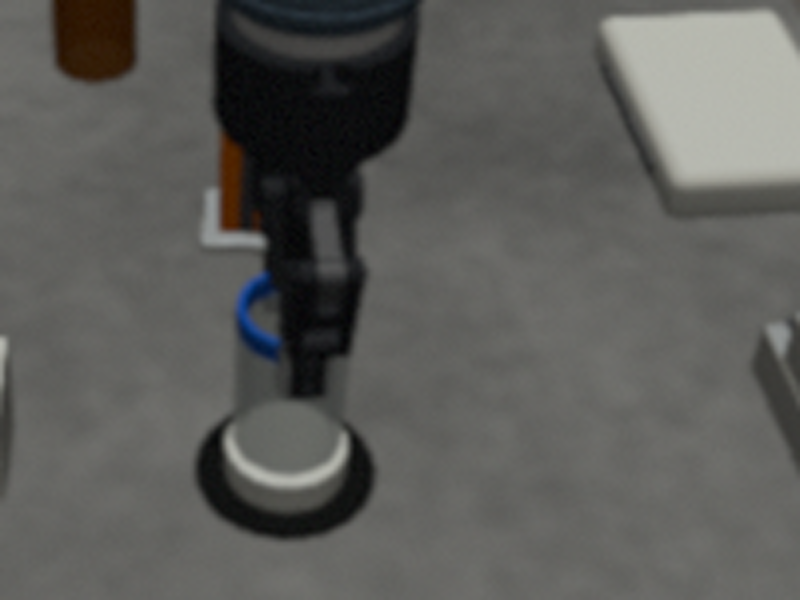

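The tube hangs just above the disc: lower edge columns 232–342, disc 223–350, so they are centred. Lowering and releasing.

>>> {"op": "jog_arm", "data": {
  "series": [
    [[0, 0, 1, 0, 0, 0, 35], [0, 0, 1, 0, 0, 0, 35], [0, 0, 0.5, 0, 0, 0, 35], [0, 0, 0, 0, 0, 0, 35], [0, 0, 0, 0, 0, 0, 35], [0, 0, 0, 0, 0, 0, 35], [0, 0, 0, 0, 0, 0, 35], [0, 0, 0, 0, 0, 0, 35], [0, 0, 0, 0, 0, 0, 35], [0, 0, 0, 0, 0, 0, 35]]
  ]
}}

```text
time_s: 21.2
eef_pos: [0.5789, -0.0188, 0.0723]
eef_rot: [0.0, 1.0, -0.0, 0.0]
wrist_force: [-0.6, 0.6, -0.7]
opening: 0.563
grasp_force: 62.0
```

>>> {"op": "jog_arm", "data": {
  "series": [
    [[0, 0, 0.5, 0, 0, 0, 45], [0, 0, 0, 0, 0, 0, 48], [0, 0, 0, 0, 0, 0, 50], [0, 0, 0, 0, 0, 0, 52], [0, 0, 0, 0, 0, 0, 55], [0, 0, 0, 0, 0, 0, 60], [0, 0, 0, 0, 0, 0, 70], [0, 0, 0, 0, 0, 0, 80], [0, 0, 0, 0, 0, 0, 85], [0, 0, 0, 0, 0, 0, 85]]
  ]
}}

```text
time_s: 22.2
eef_pos: [0.5788, -0.0188, 0.0718]
eef_rot: [-0.0, 1.0, -0.0, 0.0]
wrist_force: [-0.3, -0.2, -0.5]
opening: 0.998
grasp_force: 0.0
```

>>> {"op": "jog_arm", "data": {
  "series": [
    [[0, 0, -5, 0, 0, 0, 85], [0, 0, -10, 0, 0, 0, 85], [0, 0, -20, 0, 0, 0, 85], [0, 0, -30, 0, 0, 0, 85], [0, 0, -35, 0, 0, 0, 85], [0, 0, -35, 0, 0, 0, 85], [0, 0, -35, 0, 0, 0, 85], [0, 0, -20, 0, 0, 0, 85], [0, 0, -10, 0, 0, 0, 85], [0, 0, 0, 0, 0, 0, 85]]
  ]
}}

```text
time_s: 23.2
eef_pos: [0.5796, -0.019, 0.2738]
eef_rot: [0.0, 1.0, -0.0, 0.002]
wrist_force: [-0.0, -0.5, -0.5]
opening: 0.993
grasp_force: 0.0
```

```bash
python3 - <<'E'
from m import *
w=ctrl.camera("wrist");p=ctrl.get_obs()["eef_pos"];print(mm(p))
k=blobs(w,[100,120,80],[125,255,255],100,(230,100,420,330))
for x in k[:3]:print("rim",ell(w,x,.101),cv2.boundingRect(x))
k=blobs(w,[0,0,0],[180,255,75],1000,(200,50,450,330));print("mat",ell(w,k[0],.003))
cv2.imwrite("pics/w6.png",w["frame"])
s=ctrl.camera("side")
k=blobs(s,[100,120,80],[125,255,255],50,(310,180,380,300))[0];es=cv2.fitEllipse(k)[0];print("side rim",mm(plane(s,es,.101)))
E
```

```text
[578.8, -18.8, 272.0]
rim [[578.7, -19.3], [49.3, 49.9]] (289, 183, 64, 61)
mat [[578.6, -19.4], [80.3, 81.0]]
side rim [577.6, -20.8, 101.0]
```

View pics/w6.png

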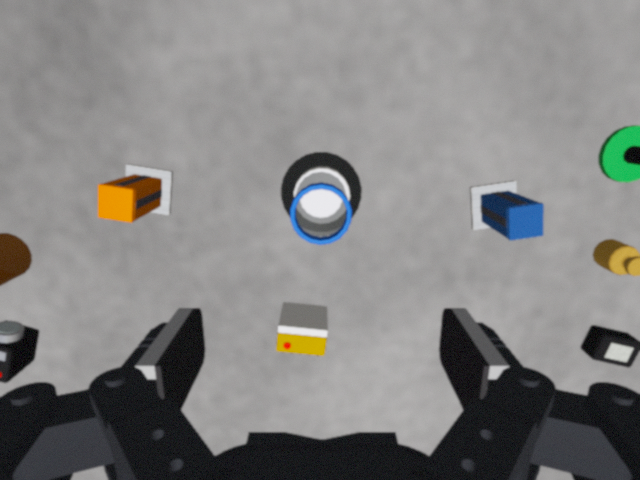

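The tube stands centred on the disc: rim (321,213), mat (320,193). Next, the lid.

>>> {"op": "jog_arm", "data": {
  "series": [
    [[2, 20, 0, 0, 0, 0, 85], [4, 35, 5, 0, 0, 0, 85], [4, 40, 10, 0, 0, 0, 85], [4, 40, 12, 0, 0, 0, 85], [4, 40, 12, 0, 0, 0, 85], [4, 40, 12, 0, 0, 0, 85], [4, 40, 12, 0, 0, 0, 85], [4, 30, 7, 0, 0, 0, 85], [3, 21, 2, 0, 0, 0, 85], [0, 0, 0, 0, 0, 0, 60]]
  ]
}}

```text
time_s: 24.3
eef_pos: [0.6101, -0.3271, 0.1962]
eef_rot: [-0.001, 1.0, -0.002, -0.002]
wrist_force: [-0.5, 0.4, -0.2]
opening: 0.851
grasp_force: 0.0
```

>>> {"op": "jog_arm", "data": {
  "series": [
    [[0, 0, 0, 0, 0, 0, 55], [0, 0, 0, 0, 0, 0, 55], [0, 0, 0, 0, 0, 0, 55], [0, 0, 0, 0, 0, 0, 55], [0, 0, 0, 0, 0, 0, 55], [0, 0, 0, 0, 0, 0, 55], [0, 0, 0, 0, 0, 0, 55], [0, 0, 0, 0, 0, 0, 55], [0, 0, 0, 0, 0, 0, 55], [0, 0, 0, 0, 0, 0, 55]]
  ]
}}

```text
time_s: 25.3
eef_pos: [0.6118, -0.3249, 0.1998]
eef_rot: [-0.0, 1.0, -0.0, -0.0]
wrist_force: [0.4, -0.4, -0.4]
opening: 0.643
grasp_force: 0.0
```

```bash
python3 - <<'E'
from m import *
w=ctrl.camera("wrist");o=ctrl.get_obs();p=o["eef_pos"];print(mm(p),o["opening"])
kl=blobs(w,[45,120,80],[75,255,255],100)[0];print("lid",ell(w,kl,.008),cv2.boundingRect(kl))
x,y,a,b=cv2.boundingRect(kl)
k=blobs(w,[0,0,0],[180,255,60],50,(x+5,y+5,x+a-5,y+b))
for q in k[:3]:print("knob",cv2.boundingRect(q),cen(q))
cv2.imwrite("pics/w7.png",w["frame"][100:340,180:500])
E
```

```text
[611.8, -324.9, 199.7] 0.6423449711497176
lid [[618.1, -327.6], [53.9, 54.5]] (292, 167, 64, 65)
```

View pics/w7.png

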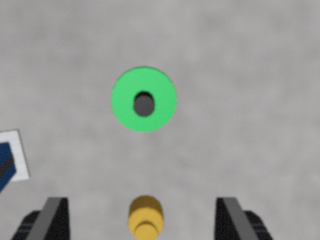

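The crop shows the lid's knob at crop (144,104), full picture (324,204). The brass weight is well to the rear. Gripping the knob.

>>> {"op": "jog_arm", "data": {
  "series": [
    [[6, 2, 15, 0, 0, 0, 50], [0, 0, 25, 0, 0, 0, 50], [0, 0, 30, 0, 0, 0, 50], [0, 0, 30, 0, 0, 0, 50], [0, 0, 30, 0, 0, 0, 50], [0, 0, 25, 0, 0, 0, 50], [0, 0, 17, 0, 0, 0, 50], [0, 0, 10, 0, 0, 0, 50], [0, 0, 5, 0, 0, 0, 50], [0, 0, 0, 0, 0, 0, 50]]
  ]
}}

```text
time_s: 26.35
eef_pos: [0.6179, -0.327, 0.0127]
eef_rot: [0.0, 1.0, -0.0, 0.0]
wrist_force: [0.7, 0.4, 0.9]
opening: 0.583
grasp_force: 0.0
```

>>> {"op": "jog_arm", "data": {
  "series": [
    [[0, 0, 0, 0, 0, 0, 35], [0, 0, 0, 0, 0, 0, 28], [0, 0, 0, 0, 0, 0, 24], [0, 0, 0, 0, 0, 0, 20], [0, 0, 0, 0, 0, 0, 17], [0, 0, 0, 0, 0, 0, 12], [0, 0, 0, 0, 0, 0, 8], [0, 0, 0, 0, 0, 0, 8], [0, 0, 0, 0, 0, 0, 8], [0, 0, 0, 0, 0, 0, 8]]
  ]
}}

```text
time_s: 27.35
eef_pos: [0.6182, -0.3271, 0.0136]
eef_rot: [0.0, 1.0, -0.0, 0.0]
wrist_force: [-1.3, 0.5, 6.4]
opening: 0.183
grasp_force: 58.5
```

>>> {"op": "jog_arm", "data": {
  "series": [
    [[0, 0, 0, 0, 0, 0, 8], [0, 0, -10, 0, 0, 0, 8], [0, 0, -25, 0, 0, 0, 8], [0, 0, -35, 0, 0, 0, 8], [0, 0, -35, 0, 0, 0, 8], [0, 0, -35, 0, 0, 0, 8], [0, 0, -30, 0, 0, 0, 8], [0, 0, -20, 0, 0, 0, 8], [0, 0, -5, 0, 0, 0, 8], [0, 0, 0, 0, 0, 0, 8]]
  ]
}}

```text
time_s: 28.35
eef_pos: [0.618, -0.327, 0.2085]
eef_rot: [0.0, 1.0, -0.0, 0.001]
wrist_force: [0.7, 0.2, -1.3]
opening: 0.188
grasp_force: 58.5
```

```bash
python3 - <<'E'
from m import *
w=ctrl.camera("wrist");o=ctrl.get_obs();p=o["eef_pos"];print(mm(p),o["opening"],o["grasp_force"])
kl=blobs(w,[45,120,80],[75,255,255],100);
for k in kl[:3]:print("lid",ell(w,k,p[2]-.004),cv2.boundingRect(k))
cv2.imwrite("pics/w8.png",w["frame"])
E
```

```text
[617.4, -326.5, 206.9] 0.1818660160228179 58.54308307170868
lid [[618.7, -328.4], [54.1, 56.6]] (254, 238, 136, 86)
lid [[595.2, -328.3], [9.5, 21.1]] (299, 350, 46, 16)
```

View pics/w8.png

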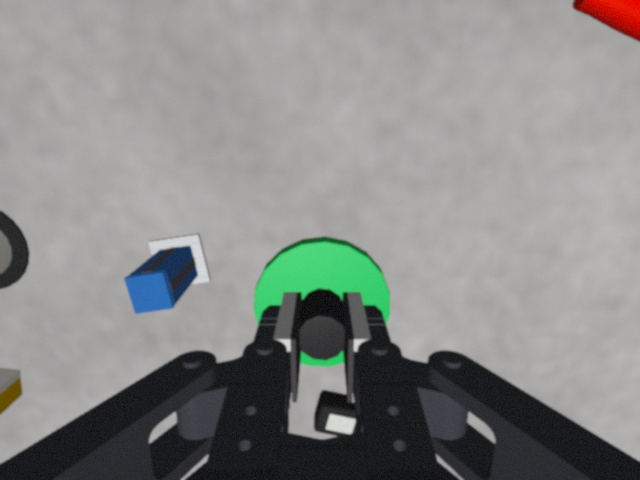

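The lid hangs level from its knob: lid (322,300), knob (322,337). Carrying it over the tube.

>>> {"op": "jog_arm", "data": {
  "series": [
    [[-1, -10, 0, 0, 0, 0, 8], [-3, -25, 0, 0, 0, 0, 8], [-5, -38, 0, 0, 0, 0, 8], [-5, -40, 0, 0, 0, 0, 8], [-5, -40, 0, 0, 0, 0, 8], [-5, -40, 0, 0, 0, 0, 8], [-5, -40, 0, 0, 0, 0, 8], [-5, -35, 0, 0, 0, 0, 8], [-3.5, -25, 0, 0, 0, 0, 8], [-2, -15, 0, 0, 0, 0, 8]]
  ]
}}

```text
time_s: 29.4
eef_pos: [0.5768, -0.016, 0.2062]
eef_rot: [-0.001, 1.0, 0.001, -0.001]
wrist_force: [-0.1, -0.4, -0.9]
opening: 0.186
grasp_force: 58.6
```

>>> {"op": "jog_arm", "data": {
  "series": [
    [[0, 0, 0, 0, 0, 0, 8], [0, 0, 0, 0, 0, 0, 8], [0, 0, 10, 0, 0, 0, 8], [0, 0, 18, 0, 0, 0, 8], [0, 0, 18, 0, 0, 0, 8], [0, 0, 18, 0, 0, 0, 8], [0, 0, 12, 0, 0, 0, 8], [0, 0, 5, 0, 0, 0, 8], [0, 0, 0, 0, 0, 0, 8], [0, 0, 0, 0, 0, 0, 8]]
  ]
}}

```text
time_s: 30.4
eef_pos: [0.5789, -0.0192, 0.1274]
eef_rot: [0.0, 1.0, -0.0, 0.001]
wrist_force: [0.2, 0.0, 0.7]
opening: 0.184
grasp_force: 58.6
```

```bash
python3 - <<'E'
from m import *
o=ctrl.get_obs();p=o["eef_pos"];print(mm(p),o["wrist_force"],o["eef_rot"])
s=ctrl.camera("side");cv2.imwrite("pics/s9.png",cv2.resize(s["frame"][150:300,250:450],(800,600),interpolation=2))
kl=blobs(s,[45,120,60],[75,255,255],20,(300,150,400,300));print([cv2.boundingRect(k) for k in kl])
kl=blobs(s,[100,120,60],[125,255,255],20,(300,150,400,300));print([cv2.boundingRect(k) for k in kl])
print(proj(s,[.5785,-.019,.101]))
E
```

```text
[578.9, -19.2, 127.4] [0.24010489 0.01344783 0.69698963] [ 1.26106643e-04  9.99999803e-01 -3.01137814e-04  5.36701102e-04]
[(328, 209, 33, 23)]
[(329, 227, 29, 15)]
[343.52781223 227.14568476]
```

View pics/s9.png

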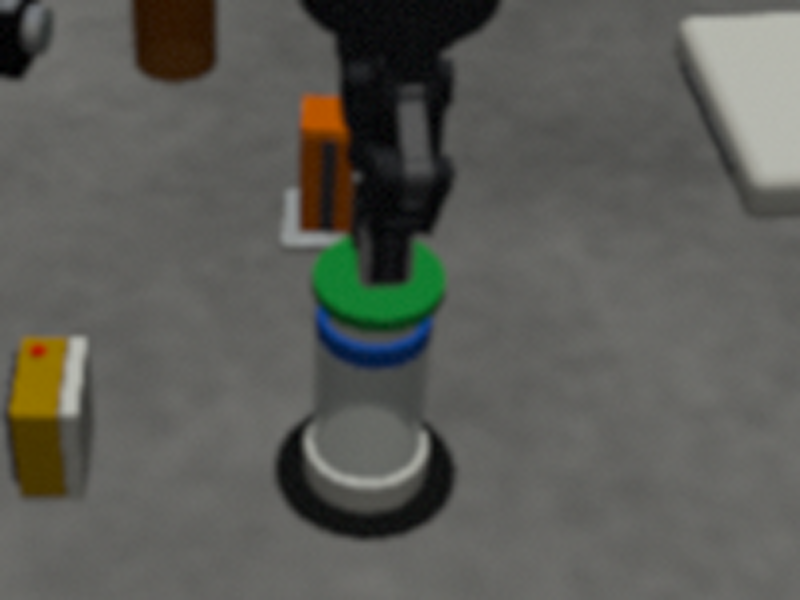

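Lid columns 312–446 sit over rim columns 316–433, about 1 mm too far in +x. Correcting and lowering.

>>> {"op": "jog_arm", "data": {
  "series": [
    [[-1, 0, 3, 0, 0, 0, 8], [0, 0, 3, 0, 0, 0, 8], [0, 0, 3, 0, 0, 0, 8], [0, 0, 2, 0, 0, 0, 8], [0, 0, 1, 0, 0, 0, 8], [0, 0, 0.5, 0, 0, 0, 8], [0, 0, 0.5, 0, 0, 0, 8], [0, 0, 0, 0, 0, 0, 8], [0, 0, 0, 0, 0, 0, 8], [0, 0, 0, 0, 0, 0, 8]]
  ]
}}

```text
time_s: 31.45
eef_pos: [0.5778, -0.0188, 0.1147]
eef_rot: [0.0, 1.0, -0.0, 0.0]
wrist_force: [-1.7, 0.7, 5.6]
opening: 0.182
grasp_force: 59.0
```

```bash
python3 - <<'E'
from m import *
o=ctrl.get_obs();p=o["eef_pos"];print(mm(p),o["wrist_force"],o["opening"])
s=ctrl.camera("side")
kl=blobs(s,[45,120,60],[75,255,255],20,(300,150,400,300));print([(cv2.boundingRect(k),cen(cv2.convexHull(k))) for k in kl])
kl=blobs(s,[100,120,60],[125,255,255],5,(300,150,400,300));print([(cv2.boundingRect(k)) for k in kl])
E
```

```text
[577.8, -18.8, 114.7] [-1.72536512  0.68743604  5.57018406] 0.1815485506958631
[((327, 214, 33, 23), array([342.8845003 , 225.31358468]))]
[(334, 237, 22, 5)]
```

Contact at 5.6 N. Releasing.

>>> {"op": "jog_arm", "data": {
  "series": [
    [[0, 0, 0, 0, 0, 0, 16], [0, 0, 0, 0, 0, 0, 18], [0, 0, 0, 0, 0, 0, 21], [0, 0, 0, 0, 0, 0, 25], [0, 0, 0, 0, 0, 0, 32], [0, 0, 0, 0, 0, 0, 40], [0, 0, 0, 0, 0, 0, 50], [0, 0, 0, 0, 0, 0, 50], [0, 0, 0, 0, 0, 0, 50], [0, 0, -2, 0, 0, 0, 50]]
  ]
}}

```text
time_s: 32.5
eef_pos: [0.5771, -0.0188, 0.1156]
eef_rot: [-0.0, 1.0, -0.0, -0.0]
wrist_force: [0.2, 0.6, 1.6]
opening: 0.583
grasp_force: 0.0
```

>>> {"op": "jog_arm", "data": {
  "series": [
    [[0, 0, -5, 0, 0, 0, 50], [0, 0, -15, 0, 0, 0, 60], [0, 0, -25, 0, 0, 0, 70], [0, 0, -35, 0, 0, 0, 85], [0, 0, -35, 0, 0, 0, 85], [0, 0, -35, 0, 0, 0, 85], [0, 0, -30, 0, 0, 0, 85], [0, 0, -15, 0, 0, 0, 85], [0, 0, -5, 0, 0, 0, 85], [0, 0, 0, 0, 0, 0, 85]]
  ]
}}

```text
time_s: 33.5
eef_pos: [0.5773, -0.0188, 0.3159]
eef_rot: [0.0, 1.0, -0.0, 0.0]
wrist_force: [-0.4, 0.5, -0.2]
opening: 0.994
grasp_force: 0.0
```

```bash
python3 - <<'E'
from m import *
w=ctrl.camera("wrist");p=ctrl.get_obs()["eef_pos"];print(mm(p))
k=blobs(w,[45,120,80],[75,255,255],100)[0];print("lid",ell(w,k,.109))
k=blobs(w,[0,0,0],[180,255,75],500,(200,50,450,330));print([cv2.boundingRect(x) for x in k],"mat",ell(w,k[0],.003))
s=ctrl.camera("side");kl=blobs(s,[45,120,60],[75,255,255],20,(300,150,400,300))[0];print(cv2.boundingRect(kl),mm(plane(s,cen(cv2.convexHull(kl)),.107)))
kl=blobs(s,[100,120,60],[125,255,255],5,(300,150,400,300));print([(cv2.boundingRect(k)) for k in kl])
for n,vmin,h0,h1,z in(("blue",150,100,125,.074),("orange",190,5,25,.074),("lightY",140,15,35,.056)):
    k=blobs(w,[h0,130,vmin],[h1,255,255],50)
    for x in k[:2]:print(n,quad(w,x,z),cv2.boundingRect(x))
E
```

```text
[576.8, -18.7, 314.6]
lid [[578.0, -20.1], [54.4, 55.7]]
[(286, 147, 72, 51)] mat [[578.9, -19.2], [79.6, 80.8]]
(327, 214, 33, 23) [577.2, -20.3, 107.0]
[(335, 238, 20, 4)]
blue [[565.6, -197.9], [28.6, 28.1], 8.1] (491, 192, 30, 32)
orange [[581.7, 157.7], [29.5, 29.6], 80.9] (121, 174, 32, 35)
orange [[443.2, -0.5], [45.7, 18.8], 83.7] (282, 312, 44, 19)
lightY [[578.9, 164.9], [32.3, 32.1], 80.4] (121, 174, 34, 35)
lightY [[433.3, 0.8], [48.8, 20.1], 83.7] (281, 312, 45, 20)
```

The chamber is closed and centred to under 1 mm. Next is the camera block.

>>> {"op": "jog_arm", "data": {
  "series": [
    [[-10, -20, 0, 0, 0, 0, 85], [-18, -35, 5, 0, 0, 0, 85], [-20, -40, 10, 0, 0, 0, 85], [-20, -40, 15, 0, 0, 0, 85], [-20, -40, 15, 0, 0, 0, 85], [-20, -40, 15, 0, 0, 0, 85], [-20, -40, 15, 0, 0, 0, 85], [-20, -40, 10, 0, 0, 0, 85], [-17, -35, 7, 0, 0, 0, 85], [-12, -21, 3, 0, 0, 0, 85]]
  ]
}}

```text
time_s: 34.6
eef_pos: [0.3974, 0.3337, 0.2179]
eef_rot: [0.001, 1.0, 0.001, -0.002]
wrist_force: [0.5, -0.4, -0.3]
opening: 0.992
grasp_force: 0.0
```

>>> {"op": "jog_arm", "data": {
  "series": [
    [[0, 0, 0, 0, 0, 0.07, 85], [0, 0, 0, 0, 0, 0.12, 85], [0, 0, 0, 0, 0, 0.1, 85], [0, 0, 0, 0, 0, 0.036, 85], [0, 0, 0, 0, 0, 0, 85], [0, 0, 0, 0, 0, 0, 85], [0, 0, 0, 0, 0, 0, 85], [0, 0, 0, 0, 0, 0, 85], [0, 0, 0, 0, 0, 0, 85], [0, 0, 0, 0, 0, 0, 85]]
  ]
}}

```text
time_s: 35.6
eef_pos: [0.4004, 0.3322, 0.2208]
eef_rot: [-0.0, 0.987, -0.162, 0.0]
wrist_force: [-0.1, 0.3, -0.0]
opening: 0.991
grasp_force: 0.0
```

```bash
python3 - <<'E'
from m import *
w=ctrl.camera("wrist");o=ctrl.get_obs();print(mm(o["eef_pos"]),o["eef_rot"],o["q"])
cv2.imwrite("pics/w10.png",w["frame"])
for n,h0,h1 in(("R",0,8),("Y",18,35)):
    for k in blobs(w,[h0,130,120],[h1,255,255],15,(150,60,500,400))[:3]:print(n,cen(k),cv2.boundingRect(k),mm(plane(w,cen(k),.046)))
for k in blobs(w,[0,0,0],[180,255,70],1000,(180,60,480,330))[:3]:print("black",cv2.boundingRect(k))
E
```

```text
[400.5, 332.2, 220.8] [-3.47179735e-05  9.86734000e-01 -1.62345340e-01  5.51577280e-05] [ 4.64126100e-01  6.79066241e-02  1.75441395e+00 -8.79767637e-06
  1.31914201e+00  2.36105874e+00]
R [332.97826087 218.04347826] (327, 212, 13, 13) [392.5, 324.0, 46.0]
R [332.23030303 231.41818182] (327, 230, 11, 4) [382.0, 328.0, 46.0]
Y [310.54331865 217.75036711] (304, 212, 14, 13) [398.5, 341.0, 46.0]
Y [311.         231.08333333] (306, 229, 11, 5) [387.8, 344.3, 46.0]
black (298, 171, 49, 58)
```

View pics/w10.png

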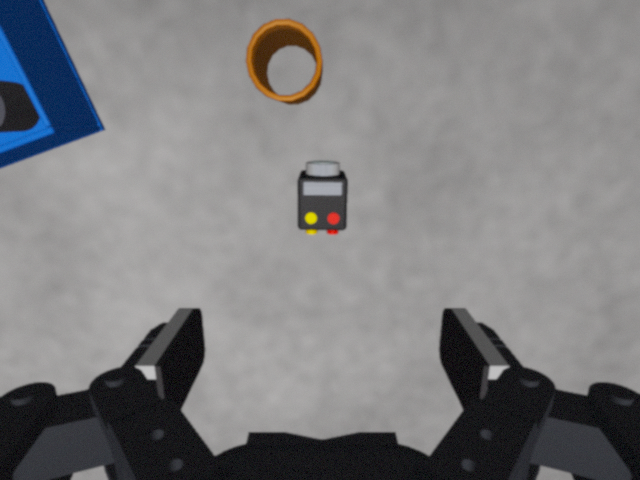

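The wrist view shows the camera block at (322,200), lens up in the picture, squared up with the tool (dots (311,218) and (333,218)). The amber tube at (285,60) is well ahead of it.

```bash
python3 - <<'E'
from m import *
w=ctrl.camera("wrist");o=ctrl.get_obs();p=o["eef_pos"];a=2*np.arctan2(o["eef_rot"][2],o["eef_rot"][1]);f=np.array([np.cos(a),np.sin(a)]);r=np.array([np.sin(a),-np.cos(a)])
g=cv2.cvtColor(w["frame"],cv2.COLOR_BGR2GRAY);print(g[160:240,322].tolist());print(g[205,290:355].tolist())
for n,uv in(("back",(322.5,229.5)),("front",(322.5,180.5)),("L",(298,205)),("R",(347,205)),("dots",(321.8,217.9))):
    q=(plane(w,uv,.046)-p)[:2]*1000;print(n,round(q@f,1),round(q@r,1))
E
```

```text
[131, 116, 132, 149, 155, 162, 167, 169, 167, 169, 167, 169, 168, 168, 165, 148, 100, 48, 38, 52, 66, 99, 135, 159, 165, 164, 167, 170, 170, 169, 167, 169, 168, 166, 152, 111, 75, 70, 63, 66, 65, 66, 68, 68, 67, 62, 64, 65, 66, 66, 62, 67, 70, 64, 63, 66, 65, 63, 67, 63, 64, 62, 65, 63, 62, 60, 64, 59, 63, 87, 129, 154, 158, 160, 157, 158, 159, 157, 155, 156]
[158, 158, 158, 157, 156, 157, 145, 119, 78, 55, 60, 62, 67, 67, 67, 65, 68, 66, 69, 66, 69, 66, 69, 68, 69, 67, 68, 65, 64, 67, 71, 67, 62, 67, 69, 68, 66, 64, 64, 65, 65, 66, 65, 67, 65, 64, 63, 61, 67, 66, 64, 63, 60, 61, 56, 55, 95, 135, 157, 159, 157, 160, 161, 157, 156]
back -14.5 1.9
front 25.4 1.9
L 5.8 -17.7
R 5.8 21.5
dots -4.8 1.4
```

>>> {"op": "jog_arm", "data": {
  "series": [
    [[7, 1, 20, 0, 0, 0, 85], [0, 0, 30, 0, 0, 0, 85], [0, 0, 32, 0, 0, 0, 85], [0, 0, 32, 0, 0, 0, 85], [0, 0, 32, 0, 0, 0, 85], [0, 0, 28, 0, 0, 0, 85], [0, 0, 18, 0, 0, 0, 85], [0, 0, 10, 0, 0, 0, 80], [0, 0, 5, 0, 0, 0, 70], [0, 0, 0, 0, 0, 0, 60]]
  ]
}}

```text
time_s: 36.7
eef_pos: [0.4068, 0.3291, 0.0138]
eef_rot: [0.0, 0.987, -0.162, -0.0]
wrist_force: [0.2, -0.1, 0.6]
opening: 0.705
grasp_force: 0.0
```

>>> {"op": "jog_arm", "data": {
  "series": [
    [[0, 0, 0, 0, 0, 0, 52], [0, 0, 0, 0, 0, 0, 48], [0, 0, 0, 0, 0, 0, 44], [0, 0, 0, 0, 0, 0, 41], [0, 0, 0, 0, 0, 0, 38], [0, 0, 0, 0, 0, 0, 30], [0, 0, 0, 0, 0, 0, 25], [0, 0, 0, 0, 0, 0, 25], [0, 0, 0, 0, 0, 0, 25], [0, 0, 0, 0, 0, 0, 25]]
  ]
}}

```text
time_s: 37.7
eef_pos: [0.4074, 0.3294, 0.0146]
eef_rot: [-0.0, 0.987, -0.162, 0.001]
wrist_force: [-1.0, -0.0, 5.9]
opening: 0.461
grasp_force: 60.3
```

>>> {"op": "jog_arm", "data": {
  "series": [
    [[0, 0, -5, 0, 0, 0, 25], [0, 0, -15, 0, 0, 0, 25], [0, 0, -25, 0, 0, 0, 25], [0, 0, -35, 0, 0, 0, 25], [0, 0, -35, 0, 0, 0, 25], [0, 0, -35, 0, 0, 0, 25], [0, 0, -25, 0, 0, 0, 25], [0, 0, -15, 0, 0, 0, 25], [0, 0, 0, 0, 0, 0, 25], [0, 0, 0, 0, 0, 0, 25]]
  ]
}}

```text
time_s: 38.7
eef_pos: [0.4063, 0.3288, 0.2032]
eef_rot: [0.0, 0.987, -0.162, -0.0]
wrist_force: [-0.1, 0.1, -2.0]
opening: 0.457
grasp_force: 60.5
```

```bash
python3 - <<'E'
from m import *
w=ctrl.camera("wrist");o=ctrl.get_obs();p=o["eef_pos"];a=2*np.arctan2(o["eef_rot"][2],o["eef_rot"][1]);f=np.array([np.cos(a),np.sin(a)]);r=np.array([np.sin(a),-np.cos(a)])
print(mm(p),o["opening"],o["grasp_force"])
cv2.imwrite("pics/w11.png",w["frame"])
for n,h0,h1 in(("R",0,8),("Y",18,35)):
    for k in blobs(w,[h0,130,120],[h1,255,255],15,(200,250,440,420))[:2]:
        q=(plane(w,cen(k),p[2]+.033)-p)[:2]*1000;print(n,cen(k),cv2.contourArea(k),q@f,q@r)
E
```

```text
[405.9, 328.6, 202.5] 0.4553859950055593 60.48698902130127
R [349.46347826 393.61217391] 575.0 -11.097994437548273 10.084066718255112
Y [293.57726364 393.43987432] 583.5 -11.047927259325043 -7.87001981761465
```

View pics/w11.png

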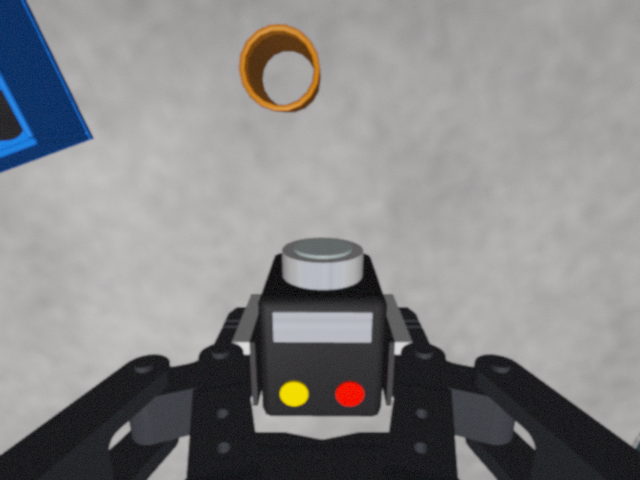

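The camera is held, with its dots at (294,393) and (349,394). Placed with this grip, the wrist camera could come near the lid knob. So I'll set the block down turned on a free spot and regrip it half a turn round.

>>> {"op": "jog_arm", "data": {
  "series": [
    [[0, 0, 0, 0, 0, -0.06, 25], [0, 0, 0, 0, 0, -0.12, 25], [0, 0, 0, 0, 0, -0.13, 25], [0, 0, 0, 0, 0, -0.13, 25], [0, 0, 0, 0, 0, -0.13, 25], [0, 0, 0, 0, 0, -0.13, 25], [0, 0, 0, 0, 0, -0.13, 25], [0, 0, 0, 0, 0, -0.13, 25], [0, 0, 0, 0, 0, -0.13, 25], [0, 0, 0, 0, 0, -0.13, 25]]
  ]
}}

```text
time_s: 39.75
eef_pos: [0.4057, 0.3285, 0.2018]
eef_rot: [0.0, 0.901, 0.435, -0.002]
wrist_force: [0.8, 0.0, -0.9]
opening: 0.46
grasp_force: 60.5
```

>>> {"op": "jog_arm", "data": {
  "series": [
    [[0, 0, 0, 0, 0, -0.13, 25], [0, 0, 0, 0, 0, -0.13, 25], [0, 0, 0, 0, 0, -0.13, 25], [0, 0, 0, 0, 0, -0.13, 25], [0, 0, 0, 0, 0, -0.085, 25], [-20, 2, 0, 0, 0, 0, 25], [-35, 3, 0, 0, 0, 0, 25], [-40, 4, 0, 0, 0, 0, 25], [-40, 4, 0, 0, 0, 0, 25], [-40, 4, 0, 0, 0, 0, 25]]
  ]
}}

```text
time_s: 40.75
eef_pos: [0.4098, 0.1518, 0.2021]
eef_rot: [-0.001, 0.732, 0.681, -0.001]
wrist_force: [0.8, -0.7, -1.1]
opening: 0.456
grasp_force: 60.5
```

>>> {"op": "jog_arm", "data": {
  "series": [
    [[-40, 4, 0, 0, 0, 0, 25], [-40, 4, 0, 0, 0, 0, 25], [-40, 4, 0, 0, 0, 0, 25], [-40, 4, 0, 0, 0, 0, 25], [-40, 4, 0, 0, 0, 0, 25], [-35, 4, 0, 0, 0, 0, 25], [-25, 4, 0, 0, 0, 0, 25], [-11, 1, 0, 0, 0, 0, 25], [0, 0, 0, 0, 0, 0, 25], [0, 0, 0, 0, 0, 0, 25]]
  ]
}}

```text
time_s: 41.75
eef_pos: [0.42, -0.1181, 0.2029]
eef_rot: [-0.001, 0.732, 0.681, -0.0]
wrist_force: [0.1, -0.1, -1.6]
opening: 0.46
grasp_force: 60.5
```

>>> {"op": "jog_arm", "data": {
  "series": [
    [[0, 0, 20, 0, 0, 0, 25], [0, 0, 30, 0, 0, 0, 25], [0, 0, 35, 0, 0, 0, 25], [0, 0, 35, 0, 0, 0, 25], [0, 0, 30, 0, 0, 0, 25], [0, 0, 20, 0, 0, 0, 25], [0, 0, 10, 0, 0, 0, 25], [0, 0, 5, 0, 0, 0, 25], [0, 0, 2, 0, 0, 0, 25], [0, 0, 1, 0, 0, 0, 25]]
  ]
}}

```text
time_s: 42.75
eef_pos: [0.4213, -0.1193, 0.0166]
eef_rot: [0.001, 0.732, 0.681, 0.0]
wrist_force: [-0.6, -0.6, -1.4]
opening: 0.457
grasp_force: 60.5
```

>>> {"op": "jog_arm", "data": {
  "series": [
    [[0, 0, 0, 0, 0, 0, 25], [0, 0, 0, 0, 0, 0, 36], [0, 0, 0, 0, 0, 0, 39], [0, 0, 0, 0, 0, 0, 42], [0, 0, 0, 0, 0, 0, 48], [0, 0, 0, 0, 0, 0, 60], [0, 0, 0, 0, 0, 0, 75], [0, 0, 0, 0, 0, 0, 85], [0, 0, -10, 0, 0, 0, 85], [0, 0, -25, 0, 0, 0, 85]]
  ]
}}

```text
time_s: 43.75
eef_pos: [0.4188, -0.1182, 0.05]
eef_rot: [-0.002, 0.732, 0.681, -0.001]
wrist_force: [-0.5, -0.4, 1.1]
opening: 0.994
grasp_force: 0.0
```

>>> {"op": "jog_arm", "data": {
  "series": [
    [[0, 0, -35, 0, 0, 0, 85], [0, 0, -35, 0, 0, 0, 85], [0, 0, -35, 0, 0, 0, 85], [0, 0, -30, 0, 0, 0.06, 85], [0, 0, -20, 0, 0, 0.12, 85], [0, 0, 0, 0, 0, 0.14, 85], [0, 0, 0, 0, 0, 0.14, 85], [0, 0, 0, 0, 0, 0.14, 85], [0, 0, 0, 0, 0, 0.14, 85], [0, 0, 0, 0, 0, 0.14, 85]]
  ]
}}

```text
time_s: 44.75
eef_pos: [0.4204, -0.119, 0.2065]
eef_rot: [0.0, 0.953, 0.302, 0.0]
wrist_force: [0.0, 0.4, -0.1]
opening: 0.997
grasp_force: 0.0
```

>>> {"op": "jog_arm", "data": {
  "series": [
    [[0, 0, 0, 0, 0, 0.14, 85], [0, 0, 0, 0, 0, 0.14, 85], [0, 0, 0, 0, 0, 0.14, 85], [0, 0, 0, 0, 0, 0.14, 85], [0, 0, 0, 0, 0, 0.14, 85], [0, 0, 0, 0, 0, 0.14, 85], [0, 0, 0, 0, 0, 0.14, 85], [0, 0, 0, 0, 0, 0.14, 85], [0, 0, 0, 0, 0, 0.14, 85], [0, 0, 0, 0, 0, 0.14, 85]]
  ]
}}

```text
time_s: 45.75
eef_pos: [0.4204, -0.119, 0.2065]
eef_rot: [0.0, 0.924, -0.383, 0.0]
wrist_force: [0.4, -0.6, -0.4]
opening: 0.992
grasp_force: 0.0
```

>>> {"op": "jog_arm", "data": {
  "series": [
    [[0, 0, 0, 0, 0, 0.14, 85], [0, 0, 0, 0, 0, 0.14, 85], [0, 0, 0, 0, 0, 0.14, 85], [0, 0, 0, 0, 0, 0.14, 85], [0, 0, 0, 0, 0, 0.14, 85], [0, 0, 0, 0, 0, 0.16, 85], [0, 0, 0, 0, 0, 0, 85], [0, 0, 0, 0, 0, 0, 85], [0, 0, 0, 0, 0, 0, 85], [0, 0, 0, 0, 0, 0, 85]]
  ]
}}

```text
time_s: 46.75
eef_pos: [0.4205, -0.1191, 0.2059]
eef_rot: [0.0, -0.686, 0.728, -0.0]
wrist_force: [-0.4, -0.3, -0.7]
opening: 0.995
grasp_force: 0.0
```

```bash
python3 - <<'E'
from m import *
w=ctrl.camera("wrist");o=ctrl.get_obs();p=o["eef_pos"];a=2*np.arctan2(o["eef_rot"][2],o["eef_rot"][1]);f=np.array([np.cos(a),np.sin(a)]);r=np.array([np.sin(a),-np.cos(a)])
print(mm(p),a,o["opening"],o["q"][5])
cv2.imwrite("pics/w12.png",w["frame"])
for n,h0,h1 in(("R",0,8),("Y",18,35)):
    for k in blobs(w,[h0,130,120],[h1,255,255],15,(200,100,440,400))[:2]:
        P=plane(w,cen(k),.046);q=(P-p)[:2]*1000;print(n,cen(k),cv2.contourArea(k),mm(P),q@f,q@r)
E
```

```text
[420.5, -119.1, 205.9] 4.653302190838244 0.9923705877227373 2.651703119009201
R [309.71685972 200.62676963] 129.5 [428.5, -133.1, 46.0] 13.525214518112458 -8.798218504319077
R [311.01318267 179.93408663] 88.5 [426.5, -148.8, 46.0] 29.240438792823173 -7.709090432025201
Y [315.30831064 359.19564372] 1285.5 [432.9, 5.0, 46.0] -124.67977105746083 -5.061773403013575
Y [333.51893939 201.41666667] 132.0 [410.5, -131.5, 46.0] 12.930658789464651 9.26290697263184
```

View pics/w12.png

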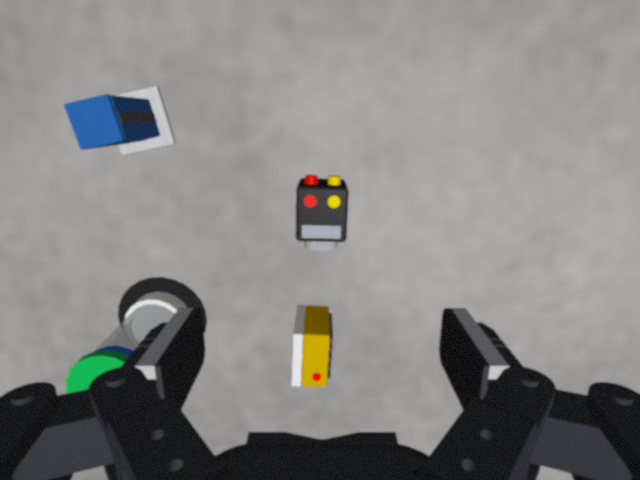

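The camera stands turned at (322,210), its dots at (310,201) and (334,201), aligned with the turned tool. Regripping.

>>> {"op": "jog_arm", "data": {
  "series": [
    [[0.5, 0, 20, 0, 0, 0.013, 85], [0, 0, 30, 0, 0, 0, 85], [0, 0, 35, 0, 0, 0, 85], [0, 0, 35, 0, 0, 0, 85], [0, 0, 30, 0, 0, 0, 85], [0, 0, 20, 0, 0, 0, 85], [0, 0, 12, 0, 0, 0, 85], [0, 0, 7, 0, 0, 0, 80], [0, 0, 2.5, 0, 0, 0, 70], [0, 0, 0, 0, 0, 0, 60]]
  ]
}}

```text
time_s: 47.8
eef_pos: [0.421, -0.1199, 0.0147]
eef_rot: [0.0, -0.681, 0.733, -0.0]
wrist_force: [-0.1, -0.5, 0.7]
opening: 0.704
grasp_force: 0.0
```

>>> {"op": "jog_arm", "data": {
  "series": [
    [[0, 0, 0, 0, 0, 0, 52], [0, 0, 0, 0, 0, 0, 48], [0, 0, 0, 0, 0, 0, 44], [0, 0, 0, 0, 0, 0, 41], [0, 0, 0, 0, 0, 0, 38], [0, 0, 0, 0, 0, 0, 30], [0, 0, 0, 0, 0, 0, 25], [0, 0, 0, 0, 0, 0, 25], [0, 0, 0, 0, 0, 0, 25], [0, 0, 0, 0, 0, 0, 25]]
  ]
}}

```text
time_s: 48.8
eef_pos: [0.4208, -0.1198, 0.0149]
eef_rot: [0.0, -0.681, 0.733, -0.0]
wrist_force: [-1.2, -0.1, 4.5]
opening: 0.457
grasp_force: 60.0
```

>>> {"op": "jog_arm", "data": {
  "series": [
    [[0, 0, -5, 0, 0, 0, 25], [0, 0, -15, 0, 0, 0, 25], [0, 0, -25, 0, 0, 0, 25], [0, 0, -25, 0, 0, 0, 25], [0, 0, -20, 0, 0, 0, 25], [0, 0, -10, 0, 0, 0, 25], [0, 0, 0, 0, 0, 0, 25], [0, 0, 0, 0, 0, 0, 25], [0, 0, 0, 0, 0, 0, 25], [0, 0, 0, 0, 0, 0, 25]]
  ]
}}

```text
time_s: 49.8
eef_pos: [0.4198, -0.1192, 0.1132]
eef_rot: [-0.0, -0.681, 0.733, 0.001]
wrist_force: [0.6, -0.3, -2.0]
opening: 0.461
grasp_force: 60.5
```

```bash
cat > st.py <<'E'
from m import *
w=ctrl.camera("wrist");o=ctrl.get_obs();p=o["eef_pos"];a=2*np.arctan2(o["eef_rot"][2],o["eef_rot"][1]);a=(a+np.pi)%(2*np.pi)-np.pi
f=np.array([np.cos(a),np.sin(a)]);r=np.array([np.sin(a),-np.cos(a)])
print(mm(p),"a",round(a,4),o["opening"],o["grasp_force"],o["wrist_force"].round(1))
def go(x,y):
    d=np.array([x,y])-p[:2]*1000;print("tx,ty",d@f,d@r)
E
python3 - <<'E'
from st import *
for n,h0,h1 in(("R",0,8),("Y",18,35)):
    for k in blobs(w,[h0,130,120],[h1,255,255],15,(200,250,440,420))[:2]:
        q=(plane(w,cen(k),p[2]+.0315)-p)[:2]*1000;print(n,cen(k),cv2.contourArea(k),q@f,q@r)
go(571.8,-111.2)
E
```

```text
[419.9, -119.3, 113.3] a -1.6442 0.4591080826376237 60.494338274002075 [ 0.6 -0.1 -0.5]
R [292.75381918 327.98146757] 665.5 13.061827497161577 -8.625010603581615
R [295.63255581 267.28517682] 664.5 32.91118391034069 -7.380439631204708
Y [349.5028001  267.71901631] 684.5 32.766645045733206 8.343606749141324
Y [351.5 328.5] 679.0 12.864794133356627 9.362465921030104
tx,ty -19.190559482739356 -150.9094498786049
```

>>> {"op": "jog_arm", "data": {
  "series": [
    [[-1, -8, 0, 0, 0, 0, 25], [-2, -15, 0, 0, 0, 0, 25], [-3, -23, 0, 0, 0, 0, 25], [-3, -25, 0, 0, 0, 0, 25], [-3, -25, 0, 0, 0, 0, 25], [-3, -25, 0, 0, 0, 0, 25], [-3, -18, 0, 0, 0, 0, 25], [-1.5, -12, 0, 0, 0, 0, 25], [0, 0, 0, 0, 0, 0, 25], [0, 0, 0, 0, 0, 0, 25]]
  ]
}}

```text
time_s: 50.85
eef_pos: [0.5722, -0.1109, 0.1136]
eef_rot: [-0.0, -0.681, 0.732, 0.001]
wrist_force: [0.0, 0.9, -0.9]
opening: 0.459
grasp_force: 60.6
```

>>> {"op": "jog_arm", "data": {
  "series": [
    [[0, 0, 10, 0, 0, 0, 25], [0, 0, 18, 0, 0, 0, 25], [0, 0, 20, 0, 0, 0, 25], [0, 0, 20, 0, 0, 0, 25], [0, 0, 14, 0, 0, 0, 25], [0, 0, 8, 0, 0, 0, 25], [0, 0, 4, 0, 0, 0, 25], [0, 0, 0, 0, 0, 0, 25], [0, 0, 0, 0, 0, 0, 25], [0, 0, 0, 0, 0, 0, 25]]
  ]
}}

```text
time_s: 51.85
eef_pos: [0.5732, -0.1115, 0.0212]
eef_rot: [0.0, -0.681, 0.733, -0.001]
wrist_force: [-0.0, 0.6, -0.7]
opening: 0.46
grasp_force: 60.6
```

```bash
python3 - <<'E'
from st import *
go(571.8,-110.7)
E
```

```text
[573.2, -111.5, 21.2] a -1.6442 0.4621130020532622 60.61986207962036 [-0.7  0.3 -1.7]
tx,ty -0.6772850205288071 1.4108231862793608
```

>>> {"op": "jog_arm", "data": {
  "series": [
    [[-0.7, 1.3, 2, 0, 0, 0, 25], [0, 0, 2, 0, 0, 0, 25], [0, 0, 1.5, 0, 0, 0, 25], [0, 0, 0.5, 0, 0, 0, 25], [0, 0, 0, 0, 0, 0, 25], [0, 0, 0, 0, 0, 0, 36], [0, 0, 0, 0, 0, 0, 39], [0, 0, 0, 0, 0, 0, 42], [0, 0, 0, 0, 0, 0, 50], [0, 0, 0, 0, 0, 0, 65]]
  ]
}}

```text
time_s: 52.9
eef_pos: [0.5713, -0.1105, 0.0142]
eef_rot: [0.0, -0.681, 0.733, -0.0]
wrist_force: [-0.2, 0.2, 0.5]
opening: 0.74
grasp_force: 0.0
```

>>> {"op": "jog_arm", "data": {
  "series": [
    [[0, 0, 0, 0, 0, 0, 80], [0, 0, -5, 0, 0, 0, 85], [0, 0, -15, 0, 0, 0, 85], [0, 0, -30, 0, 0, 0, 85], [0, 0, -40, 0, 0, 0, 85], [0, 0, -40, 0, 0, 0, 85], [0, 0, -40, 0, 0, 0, 85], [0, 0, -40, 0, 0, 0, 85], [0, 0, -25, 0, 0, 0, 85], [0, 0, -10, 0, 0, 0, 85]]
  ]
}}

```text
time_s: 53.9
eef_pos: [0.5727, -0.111, 0.2644]
eef_rot: [0.002, -0.681, 0.733, -0.003]
wrist_force: [0.1, 0.4, 0.2]
opening: 0.998
grasp_force: 0.0
```

>>> {"op": "jog_arm", "data": {
  "series": [
    [[0, 0, 0, 0, 0, 0, 85], [0, 0, 0, 0, 0, 0, 85], [0, 0, 0, 0, 0, 0, 85], [0, 0, 0, 0, 0, 0, 85], [0, 0, 0, 0, 0, 0, 85], [0, 0, 0, 0, 0, 0, 85], [0, 0, 0, 0, 0, 0, 85], [0, 0, 0, 0, 0, 0, 85], [0, 0, 0, 0, 0, 0, 85], [0, 0, 0, 0, 0, 0, 85]]
  ]
}}

```text
time_s: 54.9
eef_pos: [0.5713, -0.1105, 0.2594]
eef_rot: [0.0, -0.681, 0.733, -0.0]
wrist_force: [-1.2, -0.2, 0.5]
opening: 0.996
grasp_force: 0.0
```

```bash
python3 - <<'E'
from st import *
cv2.imwrite("pics/w13.png",w["frame"])
D={}
for n,h0,h1 in(("R",0,8),("Y",20,35)):
    for k in blobs(w,[h0,130,120],[h1,255,255],15,(200,100,440,330))[:2]:
        P=plane(w,cen(k),.046);print(n,cen(k),cv2.contourArea(k),mm(P))
k=blobs(w,[100,130,150],[125,255,255],200)
for x in k[:2]:print("blue",quad(w,x,.074),cv2.boundingRect(x))
k=blobs(w,[45,120,80],[75,255,255],100);print("lid",[(ell(w,x,.109),cv2.boundingRect(x)) for x in k])
E
```

```text
[571.3, -110.4, 259.3] a -1.6441 0.9924866495412822 0.0 [0.5 0.1 0.5]
R [311.76241135 189.53014184] 94.0 [578.9, -123.7, 46.0]
R [312.47761194 171.84328358] 67.0 [577.0, -139.2, 46.0]
Y [332.20567376 189.79432624] 94.0 [560.8, -122.1, 46.0]
Y [332.20343137 172.42892157] 68.0 [559.8, -137.4, 46.0]
blue [[565.1, -198.8], [28.0, 28.2], 8.5] (300, 75, 43, 45)
lid [([[577.0, -21.7], [54.4, 57.0]], (289, 296, 67, 63))]
```

View pics/w13.png

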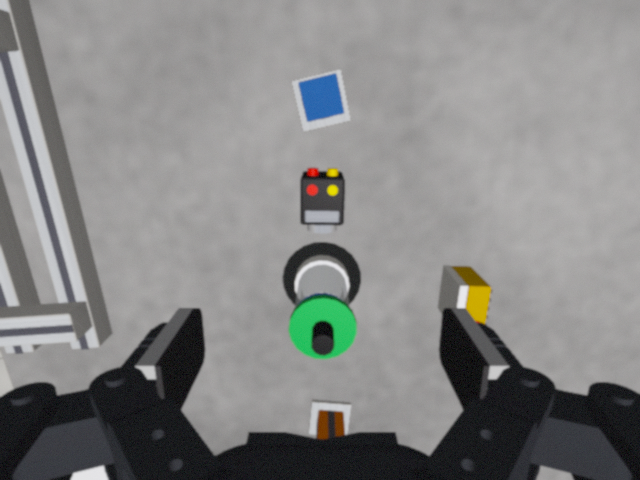

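The camera stands at (322,198) with its lens toward the chamber (322,283), in line with the blue post (321,98). Its origin measures midway to about 1.5 mm. I've used up the picture allowance, so from here I'll check with numbers only. Next is the light, gripped so the wrist camera stays away from the chamber.

>>> {"op": "jog_arm", "data": {
  "series": [
    [[-10, 14, 0, 0, 0, 0, 85], [-20, 27, 0, 0, 0, 0, 85], [-25, 33, 0, 0, 0, 0, 85], [-25, 33, 0, 0, 0, 0, 85], [-15, 20, 0, 0, 0, 0, 85], [-5.7, 9, 0, 0, 0, 0, 85], [0, 0, 0, 0, 0, -0.07, 85], [0, 0, 0, 0, 0, -0.14, 85], [0, 0, 0, 0, 0, -0.14, 85], [0, 0, 0, 0, 0, -0.14, 85]]
  ]
}}

```text
time_s: 55.95
eef_pos: [0.4436, -0.0006, 0.2596]
eef_rot: [-0.0, 0.84, -0.543, 0.0]
wrist_force: [-0.5, -0.3, -0.0]
opening: 0.996
grasp_force: 0.0
```

>>> {"op": "jog_arm", "data": {
  "series": [
    [[0, 0, 0, 0, 0, -0.14, 85], [0, 0, 0, 0, 0, -0.14, 85], [0, 0, 0, 0, 0, -0.14, 85], [0, 0, 0, 0, 0, -0.14, 85], [0, 0, 0, 0, 0, -0.14, 85], [0, 0, 0, 0, 0, -0.14, 85], [0, 0, 0, 0, 0, -0.14, 85], [0, 0, 0, 0, 0, -0.14, 85], [0, 0, 0, 0, 0, -0.14, 85], [0, 0, 0, 0, 0, -0.14, 85]]
  ]
}}

```text
time_s: 56.95
eef_pos: [0.4436, -0.0007, 0.2595]
eef_rot: [0.0, 0.992, 0.125, 0.0]
wrist_force: [-0.7, -0.4, 0.1]
opening: 0.993
grasp_force: 0.0
```

>>> {"op": "jog_arm", "data": {
  "series": [
    [[0, 0, 0, 0, 0, -0.14, 85], [0, 0, 0, 0, 0, -0.14, 85], [0, 0, 0, 0, 0, -0.14, 85], [0, 0, 0, 0, 0, -0.14, 85], [0, 0, 0, 0, 0, -0.14, 85], [0, 0, 0, 0, 0, -0.14, 85], [0, 0, 0, 0, 0, -0.14, 85], [0, 0, 0, 0, 0, -0.14, 85], [0, 0, 0, 0, 0, -0.14, 85], [0, 0, 0, 0, 0, -0.14, 85]]
  ]
}}

```text
time_s: 57.95
eef_pos: [0.4437, -0.0006, 0.2595]
eef_rot: [0.0, 0.678, 0.735, 0.0]
wrist_force: [0.1, -0.1, -0.1]
opening: 0.997
grasp_force: 0.0
```

>>> {"op": "jog_arm", "data": {
  "series": [
    [[0, 0, 5, 0, 0, -0.14, 85], [0, 0, 10, 0, 0, -0.14, 85], [0, 0, 10, 0, 0, -0.14, 85], [0, 0, 10, 0, 0, -0.14, 85], [0, 0, 4, 0, 0, -0.14, 85], [0, 0, 0, 0, 0, -0.14, 85], [0, 0, 0, 0, 0, -0.14, 85], [0, 0, 0, 0, 0, -0.14, 85], [0, 0, 0, 0, 0, -0.14, 85], [0, 0, 0, 0, 0, -0.12, 85]]
  ]
}}

```text
time_s: 58.95
eef_pos: [0.4437, -0.0007, 0.2205]
eef_rot: [0.0, 0.055, 0.998, -0.0]
wrist_force: [-0.6, 0.1, 0.2]
opening: 0.999
grasp_force: 0.0
```

>>> {"op": "jog_arm", "data": {
  "series": [
    [[0, 0, 0, 0, 0, 0, 85], [0, 0, 0, 0, 0, 0, 85], [0, 0, 0, 0, 0, 0, 85], [0, 0, 0, 0, 0, 0, 85], [0, 0, 0, 0, 0, 0, 85], [0, 0, 0, 0, 0, 0, 85], [0, 0, 0, 0, 0, 0, 85], [0, 0, 0, 0, 0, 0, 85], [0, 0, 0, 0, 0, 0, 85], [0, 0, 0, 0, 0, 0, 85]]
  ]
}}

```text
time_s: 59.95
eef_pos: [0.443, -0.0001, 0.2203]
eef_rot: [-0.0, 0.058, 0.998, -0.0]
wrist_force: [-0.2, -0.2, -0.0]
opening: 0.996
grasp_force: 0.0
```

```bash
python3 - <<'E'
from st import *
k=blobs(w,[15,100,140],[35,255,255],100,(200,60,440,330))
for x in k[:2]:
    q=(plane(w,cen(x),.056)-p)[:2]*1000;print("Y",quad(w,x,.056),cv2.boundingRect(x),q@f,q@r)
k=blobs(w,[0,0,200],[180,40,255],50,(200,60,440,330))
for x in k[:3]:
    q=(plane(w,cen(x),.056)-p)[:2]*1000;print("W",quad(w,x,.056),cv2.boundingRect(x),q@f,q@r)
E
```

```text
[443.0, -0.1, 220.3] a 3.0257 0.997649289098686 0.0 [ 0.6 -0.8  0.3]
Y [[432.2, 0.9], [49.4, 21.1], 83.4] (291, 188, 65, 28) 11.017878034276874 -0.3427086947517434
W [[447.9, -0.8], [48.6, 7.3], 83.4] (292, 217, 63, 10) -4.895362398075434 -0.1849951528495483
W [[536.7, -14.8], [38.2, 8.5], 83.4] (296, 320, 46, 10) -93.95155560544528 -4.868099267506485
```

>>> {"op": "jog_arm", "data": {
  "series": [
    [[6.5, 0, 20, 0, 0, 0, 85], [0, 0, 30, 0, 0, 0, 85], [0, 0, 32, 0, 0, 0, 85], [0, 0, 32, 0, 0, 0, 85], [0, 0, 30, 0, 0, 0, 85], [0, 0, 26, 0, 0, 0, 85], [0, 0, 16, 0, 0, 0, 85], [0, 0, 10, 0, 0, 0, 85], [0, 0, 6, 0, 0, 0, 78], [0, 0, 0, 0, 0, 0, 70]]
  ]
}}

```text
time_s: 61.0
eef_pos: [0.4364, 0.0007, 0.018]
eef_rot: [-0.0, 0.058, 0.998, 0.0]
wrist_force: [0.5, 0.3, -0.8]
opening: 0.82
grasp_force: 0.0
```

>>> {"op": "jog_arm", "data": {
  "series": [
    [[0, 0, 0, 0, 0, 0, 62], [0, 0, 0, 0, 0, 0, 57], [0, 0, 0, 0, 0, 0, 53], [0, 0, 0, 0, 0, 0, 50], [0, 0, 0, 0, 0, 0, 47], [0, 0, 0, 0, 0, 0, 40], [0, 0, 0, 0, 0, 0, 35], [0, 0, 0, 0, 0, 0, 35], [0, 0, 0, 0, 0, 0, 35], [0, 0, 0, 0, 0, 0, 35]]
  ]
}}

```text
time_s: 62.0
eef_pos: [0.4372, 0.0006, 0.019]
eef_rot: [0.001, 0.058, 0.998, -0.0]
wrist_force: [-0.7, 0.9, 6.1]
opening: 0.577
grasp_force: 62.3
```

>>> {"op": "jog_arm", "data": {
  "series": [
    [[0, 0, -5, 0, 0, 0, 35], [0, 0, -15, 0, 0, 0, 35], [0, 0, -25, 0, 0, 0, 35], [0, 0, -30, 0, 0, 0, 35], [0, 0, -30, 0, 0, 0, 35], [0, 0, -20, 0, 0, 0, 35], [0, 0, -10, 0, 0, 0, 35], [0, 0, 0, 0, 0, 0, 35], [0, 0, 0, 0, 0, 0, 35], [0, 0, 0, 0, 0, 0, 35]]
  ]
}}

```text
time_s: 63.0
eef_pos: [0.4355, 0.0009, 0.1519]
eef_rot: [-0.001, 0.058, 0.998, 0.0]
wrist_force: [-0.5, 0.3, -0.7]
opening: 0.58
grasp_force: 62.2
```

```bash
python3 - <<'E'
from st import *
z=p[2]+.038
k=blobs(w,[15,100,140],[35,255,255],300,(200,200,440,440))
for x in k[:2]:
    q=(plane(w,cen(x),z)-p)[:2]*1000;print("Y",quad(w,x,z),cv2.boundingRect(x),q@f,q@r)
k=blobs(w,[0,0,190],[180,40,255],300,(200,200,440,440))
for x in k[:3]:
    q=(plane(w,cen(x),z)-p)[:2]*1000;print("W",quad(w,x,z),cv2.boundingRect(x),q@f,q@r)
E
```

```text
[435.6, 0.9, 151.9] a 3.0258 0.5777411286916532 62.19171121716499 [-0.4  0.6 -1.4]
Y [[429.9, 0.2], [48.3, 21.3], 83.3] (239, 325, 167, 64) 5.911325337849605 -1.414147978716169
W [[445.1, -1.7], [48.4, 7.3], 83.3] (243, 391, 159, 21) -9.721260782996907 -1.461337646004703
```

>>> {"op": "jog_arm", "data": {
  "series": [
    [[0, 0, 0, 0, 0, 0.07, 35], [0, 0, 0, 0, 0, 0.13, 35], [0, 0, 0, 0, 0, 0.13, 35], [0, 0, 0, 0, 0, 0.13, 35], [0, 0, 0, 0, 0, 0.13, 35], [0, 0, 0, 0, 0, 0.13, 35], [0, 0, 0, 0, 0, 0.13, 35], [0, 0, 0, 0, 0, 0.13, 35], [0, 0, 0, 0, 0, 0.13, 35], [0, 0, 0, 0, 0, 0.13, 35]]
  ]
}}

```text
time_s: 64.05
eef_pos: [0.4359, 0.0009, 0.1522]
eef_rot: [-0.001, 0.629, 0.777, -0.0]
wrist_force: [-1.1, 0.1, -0.5]
opening: 0.577
grasp_force: 62.1
```

>>> {"op": "jog_arm", "data": {
  "series": [
    [[0, 0, 0, 0, 0, 0.13, 35], [0, 0, 0, 0, 0, 0.104, 35], [10, 5, 0, 0, 0, 0, 35], [20, 10, 0, 0, 0, 0, 35], [15, 20, 0, 0, 0, 0, 35], [10, 25, 0, 0, 0, 0, 35], [8, 25, 0, 0, 0, 0, 35], [5, 25, 0, 0, 0, 0, 35], [2, 20, 0, 0, 0, 0, 35], [0.5, 13, 0, 0, 0, 0, 35]]
  ]
}}

```text
time_s: 65.05
eef_pos: [0.582, 0.0697, 0.1522]
eef_rot: [-0.0, 0.712, 0.702, -0.0]
wrist_force: [1.3, -0.4, -1.8]
opening: 0.579
grasp_force: 62.3
```

>>> {"op": "jog_arm", "data": {
  "series": [
    [[0, 0, 15, 0, 0, 0, 35], [0, 0, 25, 0, 0, 0, 35], [0, 0, 25, 0, 0, 0, 35], [0, 0, 25, 0, 0, 0, 35], [0, 0, 18, 0, 0, 0, 35], [0, 0, 10, 0, 0, 0, 35], [0, 0, 6, 0, 0, 0, 35], [0, 0, 3, 0, 0, 0, 35], [0, 0, 0, 0, 0, 0, 35], [0, 0, 0, 0, 0, 0, 35]]
  ]
}}

```text
time_s: 66.05
eef_pos: [0.5816, 0.0684, 0.0272]
eef_rot: [0.001, 0.714, 0.7, 0.001]
wrist_force: [-0.2, 0.2, -0.6]
opening: 0.575
grasp_force: 62.3
```

```bash
python3 - <<'E'
from st import *
go(580,68.7)
E
```

```text
[581.6, 68.4, 27.2] a 1.552 0.5789332951683122 62.30403587222099 [-0.4  0.3 -1.4]
tx,ty 0.22771717576822728 -1.6208142075320857
```

>>> {"op": "jog_arm", "data": {
  "series": [
    [[0.2, -1.6, 3, 0, 0, 0, 35], [0, 0, 2, 0, 0, 0, 35], [0, 0, 2, 0, 0, 0, 35], [0, 0, 1, 0, 0, 0, 35], [0, 0, 0.5, 0, 0, 0, 35], [0, 0, 0, 0, 0, 0, 35], [0, 0, 0, 0, 0, 0, 46], [0, 0, 0, 0, 0, 0, 49], [0, 0, 0, 0, 0, 0, 52], [0, 0, 0, 0, 0, 0, 58]]
  ]
}}

```text
time_s: 67.1
eef_pos: [0.5795, 0.0687, 0.0179]
eef_rot: [0.0, 0.714, 0.7, 0.0]
wrist_force: [-0.8, -0.5, 0.2]
opening: 0.681
grasp_force: 0.0
```

>>> {"op": "jog_arm", "data": {
  "series": [
    [[0, 0, 0, 0, 0, 0, 70], [0, 0, 0, 0, 0, 0, 85], [0, 0, 0, 0, 0, 0, 85], [0, 0, -5, 0, 0, 0, 85], [0, 0, -15, 0, 0, 0, 85], [0, 0, -30, 0, 0, 0, 85], [0, 0, -40, 0, 0, 0, 85], [0, 0, -40, 0, 0, 0, 85], [0, 0, -40, 0, 0, 0, 85], [0, 0, -30, 0, 0, 0, 85]]
  ]
}}

```text
time_s: 68.1
eef_pos: [0.5802, 0.0687, 0.2224]
eef_rot: [0.002, 0.714, 0.7, 0.001]
wrist_force: [0.1, -0.9, -0.5]
opening: 0.997
grasp_force: 0.0
```

>>> {"op": "jog_arm", "data": {
  "series": [
    [[0, 0, -30, 0, 0, 0, 85], [0, 0, -20, 0, 0, 0, 85], [0, 0, -10, 0, 0, 0, 85], [0, 0, 0, 0, 0, 0, 85], [0, 0, 0, 0, 0, 0, 85], [0, 0, 0, 0, 0, 0, 85], [0, 0, 0, 0, 0, 0, 85], [0, 0, 0, 0, 0, 0, 85], [0, 0, 0, 0, 0, 0, 85], [0, 0, 0, 0, 0, 0, 85]]
  ]
}}

```text
time_s: 69.1
eef_pos: [0.5792, 0.0687, 0.2775]
eef_rot: [-0.0, 0.714, 0.7, -0.0]
wrist_force: [0.3, 0.3, -0.5]
opening: 0.995
grasp_force: 0.0
```

```bash
python3 - <<'E'
from st import *
k=blobs(w,[20,100,140],[35,255,255],100,(200,60,440,400))
for x in k[:2]:print("Y",quad(w,x,.056),mm(plane(w,cen(x),.056)),cv2.boundingRect(x))
k=blobs(w,[0,0,200],[180,40,255],50,(200,60,440,400))
for x in k[:3]:print("W",quad(w,x,.056),mm(plane(w,cen(x),.056)),cv2.boundingRect(x))
k=blobs(w,[5,130,190],[19,255,255],200);print("or",[(quad(w,x,.074),cv2.boundingRect(x)) for x in k[:2]])
k=blobs(w,[45,120,80],[75,255,255],100);print("lid",[(ell(w,x,.109),cv2.boundingRect(x)) for x in k])
for n,h0,h1 in(("R",0,8),("Y",20,35)):
    for k in blobs(w,[h0,130,120],[h1,255,255],15,(150,250,500,479))[:3]:print(n,cen(k),mm(plane(w,cen(k),.046)))
E
```

```text
[579.3, 68.7, 277.7] a 1.5518 0.9931219726083244 0.0 [-0.2  0.1  0.2]
Y [[579.2, 72.0], [21.2, 49.4], 88.9] [579.2, 72.2, 56.0] (295, 184, 55, 24)
Y [[581.7, 158.8], [28.8, 28.4], 80.6] [581.7, 159.0, 56.0] (305, 74, 38, 41)
W [[581.3, 155.9], [38.3, 38.0], 80.5] [578.9, 147.5, 56.0] (298, 71, 51, 53)
W [[578.4, 56.3], [6.6, 48.9], 88.9] [578.7, 56.3, 56.0] (295, 209, 54, 8)
W [[565.1, -141.5], [11.3, 37.3], 89.0] [566.2, -141.7, 56.0] (295, 390, 36, 10)
or [([[581.6, 157.8], [29.0, 28.7], 80.2], (304, 73, 40, 43))]
lid [([[577.1, -19.0], [53.9, 58.2]], (290, 282, 64, 62))]
R [325.63174603 374.34920635] [579.5, -123.9, 46.0]
Y [308.38095238 373.232493  ] [561.0, -122.2, 46.0]
```

Light measured midway to about 1.5 mm and squared to the chamber. One last numeric check with the side camera before handing in.

```bash
python3 - <<'E'
from m import *
s=ctrl.camera("side")
for n,lo,hi,r in(("lid",[45,120,60],[75,255,255],(300,150,400,300)),("amber",[3,120,40],[20,255,200],(275,125,310,172)),("weight",[12,100,60],[28,255,255],(305,415,345,455)),("disc",[0,0,120],[180,50,255],(318,255,368,282)),("mat",[0,0,0],[180,255,75],(310,245,370,295))):
    print(n,[(cv2.boundingRect(k),cen(k).round(1)) for k in blobs(s,lo,hi,20,r)[:1]])
o=ctrl.get_obs();print(o["time_s"],o["opening"],o["wrist_force"])
print(ctrl.hand_in())
E
```

```text
lid [((327, 215, 33, 22), array([343.1, 226.5]))]
amber [((283, 130, 20, 40), array([293. , 149.2]))]
weight [((312, 420, 24, 32), array([323.6, 435.6]))]
disc [((326, 258, 31, 14), array([341.6, 266.7]))]
mat [((318, 245, 46, 50), array([341.7, 268.6]))]
69.2 0.996504803517399 [-0.19134091 -0.36281307 -0.34283479]
the job is handed in; nothing more can be done
None
```

The job is handed in at 69 s with everything let go: chamber centred to about 1 mm, camera and light midway to about 1.5 mm and facing it, amber tube and weight unmoved (all by my own measurements; no verdict came back), but I viewed 16 pictures, two over the limit of 14.

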